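# Load a dry-block heater by cap colour and hold its lid at 45 degrees

### The job

Load the dry-block heater: stand the red-capped vial in a well of the red block and both black-capped vials in the wells of the black block, each right down in its well. Then take the heater's lid, which is leaning back, by its blue handle, bring it forward over the blocks without letting it drop shut, and hold it 45 degrees open so that the block can vent while it warms; it has no stay and would fall, so finish with the gripper still holding it there. Leave the bottle, the marker and the tape roll alone.

Things in the scene. Friction and masses are not known exactly. Their poses are not given: they have to be found in the camera images.
- dry_bath: dry-block heater, a white and grey bench instrument fixed to the bench, 186 x 168 mm, deck 70 mm high, two blocks in its bay, lid hinged along its rear. Origin: on the bench under its middle; x points from its key panel (front, towards the robot) to its hinge (rear), y to its left, z up
- lid_hinge (a joint): opening angle of the lid about the hinge (rad): 0 shut (lid level), 0.785 = 45 degrees open, 1.57 upright, 1.70 leaning back on its stop, where it starts. The hinge turns freely: let go below about 1.2 it falls shut, above that it falls back on the stop; no spring
- lid: the lid: white hood, 160 mm wide, 152 mm from hinge to front edge, 37 mm deep, clear window in its top, blue bow handle on its front edge; 0.28 to 0.44 kg. Its frame lies on the hinge axis and turns with it: shut, its axes are the heater's and it reaches to -x (skirt z 2 to 37 mm); leaning back, it stands up from the hinge, open side to the robot
- lid_handle (a point): middle of the handle's bar: round, blue, 12 mm thick, along the heater's y, 92 mm long between its two arms, 192 mm from the hinge (14 mm above the hinge plane when shut). It stands 40 mm clear of the lid's front edge, so a finger fits between bar and lid, and it may turn between the finger pads. About 0.27 m above the bench at the start
- lid_pivot (a point): middle of the lid's hinge axis, 76 mm above the bench and 66 mm behind the heater's origin; the axis runs along the heater's y
- block_red: red anodised aluminium block, 86 x 62 x 41 mm, fixed in the heater's bay, left or right of the other; its top is about level with the deck, 71 mm above the bench. Two upright blind round wells, 18 mm wide, 22 mm deep, 44 mm apart along its x, bright ring round each mouth; a seated vial stands 24 mm proud. Origin: centre of its underside; axes as the heater's
- block_black: black anodised aluminium block, 86 x 62 x 41 mm, fixed in the heater's bay, left or right of the other; its top is about level with the deck, 71 mm above the bench. Two upright blind round wells, 18 mm wide, 22 mm deep, 44 mm apart along its x, bright ring round each mouth; a seated vial stands 24 mm proud. Origin: centre of its underside; axes as the heater's
- block_red_well0 (a point): centre of the mouth of the front well (the one farther from the lid's hinge) of the red block; z up; well floor 22 mm below; the point's axes are the heater's
- block_red_well1 (a point): centre of the mouth of the rear well (the one nearer to the lid's hinge) of the red block; z up; well floor 22 mm below; the point's axes are the heater's
- block_black_well0 (a point): centre of the mouth of the front well (the one farther from the lid's hinge) of the black block; z up; well floor 22 mm below; the point's axes are the heater's
- block_black_well1 (a point): centre of the mouth of the rear well (the one nearer to the lid's hinge) of the black block; z up; well floor 22 mm below; the point's axes are the heater's
- vial_rack: black divided rack, 54 x 142 x 28 mm, fixed to the bench; two rows of square cells 16 mm wide and 22 mm deep (floor 6 mm up); the three vials stand in its rear row (12 mm behind its middle) at y = -55, -11 and 33 mm, in any order, tops 52 mm above the bench, leaning up to 5 degrees in their loose cells. Origin: centre of its underside, y along the rows
- vial_red: glass sample vial, 15 mm across and 46 mm tall, upright at the start in the black rack; red screw cap on its top 9 mm (same width as the glass); weighs about 12 g. Origin: centre of its underside, z along the vial towards the cap
- vial_black_a: glass sample vial, 15 mm across and 46 mm tall, upright at the start in the black rack; black screw cap on its top 9 mm (same width as the glass); weighs about 12 g. Origin: centre of its underside, z along the vial towards the cap
- vial_black_b: glass sample vial, 15 mm across and 46 mm tall, upright at the start in the black rack; black screw cap on its top 9 mm (same width as the glass); weighs about 12 g. Origin: centre of its underside, z along the vial towards the cap; twin of the other black-capped vial
- wash_bottle: loose white reagent bottle with a blue cap, 68 mm across, 153 mm tall, to the right, beside the circuit board box; leave alone. Origin: centre of its underside
- marker: loose black marker lying near the bench's front edge, 15 x 130 x 16 mm; leave alone. Origin: centre of its underside
- tape_roll: loose white tape roll with a blue core lying near the bench's front edge, 48 mm across, 13 mm tall; leave alone. Origin: centre of its underside

How it is judged:
By the outcome, as a careful person would: the job done as asked, in the order asked, and still so for the second after the job is handed in, while the arm keeps its last pose, push and grip.
It also fails if it takes over 72 s, if anything falls off the work surface, if the arm or the gripper's body presses on something with over 40 N, if the wrist force passes 120 N, or if a joint passes its speed limit or range.

### The arm

A 6-joint arm with a two-finger parallel gripper is mounted at the origin on a cart in front of the work surface, level with it; the furniture and walls round the work are solid. World frame = base frame: x ahead of the robot, y to its left, z up, the work surface at z = 0. Lengths are in m, angles in degrees, forces in N, time in s.
With the tool pointing down it reaches from about 0.4 to 0.825 m from the base axis. Payload 7 kg.
Tool frame: the origin (TCP) lies midway between the tips of the shut fingers; the grasp point (between the pads) lies 19 mm behind it; z points along the fingers, y is the line along which they close (so a half turn about z gives the same grasp; the last joint's range is limited). The gripper opens to 88 mm and grips with 3 to 60 N. Pads are 19 mm wide; open, the fingers measure 130 mm over their backs; the gripper's body (78 mm by 193 mm) begins 47 mm behind the grasp point.
Start: joints at [89.33, 20.546, 0.682, 0, -70.136, -16.507], TCP at [0.199, 0.645, 0.227] pointing down, gripper open.
Joint ranges: [-176.03, 176.03], [-82.01, 121.73], [-58.28, 71.71], [-173.87, 95.51], [-174.79, -0.11], [-173.66, 173.66]. Speed limits (degrees/s): [136.94, 136.94, 172.46, 180, 180, 180].

### API

Orientations are given as [roll, pitch, yaw] about the fixed x, y, z axes, in that order (R = Rz(yaw) Ry(pitch) Rx(roll)).
In Python, from plant import ctrl gives the robot as it stands.
- The arm moves only by the tool arm_command, never from a script. Its argument "steps" is a list of rows, each an object with "translation": the shift along the tool's x, y, z in mm, a list of three; "rotation": the turn, a rotation vector about the tool's x, y, z in units of 5 degrees (1.0 is 5 degrees), a list of three; "claw": the finger opening in mm, from 0 to 87.6. In form: [{"translation": [x, y, z], "rotation": [rx, ry, rz], "claw": claw}, ...]. A call has 1 to 5 rows; each row is the pose to reach, as a shift and turn from the pose commanded when the call began, along the tool's axes at that moment; what a row does not reach only later rows make up. A row lasts 1/10 s, in which the tool goes at most 50 mm and 8.59 degrees, less where a joint would pass 70% of its speed; a pose out of reach is approached as far as the arm can. A call with a gripper value outside its range is refused whole. The fingers move at their own pace and stop on an object; the grip force is fixed at half the most. Time passes only in rows, so rows that repeat a pose let the fingers close. It gives the time, the measured TCP pose, the force, the opening and the grip force at its end, in the units of the state.
- ctrl.get_obs(): the state, without advancing time (a new reading comes with each control period).
- ctrl.snapshot(name): name is "side" or "top" or "wrist"; returns (picture, depth): 384x512x3 uint8, red, green, blue; 384x512 float32, m along the optical axis (not along the pixel's ray), 0 where there is no reading.
- ctrl.calibration(name): a dict with "vertical_fov" (degrees; the focal length in pixels is half the picture's height over the tangent of half this angle, whatever the lens; pixels are square), "cx", "cy" (the principal point, pixels), "rvec" (rotation vector, rad) and "tvec" (3), from world to camera coordinates, as OpenCV has them; the wrist camera has in their place "hand_eye" (4x4, takes a point from camera to tool coordinates, whose origin is the TCP and whose axes are the flange's). Camera axes: x right, y down, z forward; pixel columns grow to the right and rows downward; lengths in m; the calibration is good to about 2 mm. A picture is of the moment at which its call begins: read the wrist's pose just before it. calibration takes no time and is no camera call.
- ctrl.close_job(): hands the job in; it is judged then, once.
The state is a dict: "clock": time; "joint_pos": joint angles; "qvel": joint speeds; "tau": joint torques, N m; "tool_pos": TCP position; "orientation": TCP orientation; "force": force on the tool from outside, world axes, zero at the start; "moment": the same for the moment, N m; "opening": finger opening in m; "gripper_force": force on a finger pad.
Only numpy, scipy, OpenCV 4.12 (cv2) and the standard library are available. Lean on these libraries where they do the work, as an engineer would, in place of code of your own. Each camera call takes 0.05 s, during which the arm holds its last target. There are 200 camera calls.

## Working session

There is one attempt and no reset: what is moved stays moved. The work goes in short steps, Python scripts to look and compute and a tool call to move; the robot and the scene stay as the last step left them, time stands still between calls to the robot, and variables do not carry over. Pictures are saved under pics/ and viewed, at most 13 in all, crops included, and the job is handed in when it is done.

Besides the shell and the picture viewer there is one more tool, called after ">>>" in YAML: its name, and indented under it one key for each argument. arm_command: Moves the arm, as the interface text tells. Its arguments: {"type":"object","properties":{"steps":{"type":"array"}},"required":["steps"]}

```bash
ls; mkdir -p pics
cat > h.py <<'E'
import numpy as np, cv2
from scipy.spatial.transform import Rotation as R
from plant import ctrl
def toolT():
    o=ctrl.get_obs(); T=np.eye(4)
    T[:3,:3]=R.from_euler('xyz',o['orientation'],degrees=True).as_matrix(); T[:3,3]=o['tool_pos']; return T
def snap(n):
    T=toolT(); im,d=ctrl.snapshot(n); c=ctrl.calibration(n)
    f=192/np.tan(np.radians(c['vertical_fov'])/2)
    if 'hand_eye' in c: M=T@np.array(c['hand_eye'])
    else:
        M=np.eye(4); r=cv2.Rodrigues(np.array(c['rvec'],float))[0]
        M[:3,:3]=r.T; M[:3,3]=-r.T@np.array(c['tvec']).ravel()
    v,u=np.mgrid[:384,:512]
    P=np.stack([(u-c['cx'])/f*d,(v-c['cy'])/f*d,d],-1)@M[:3,:3].T+M[:3,3]
    P[d==0]=np.nan
    return im,d,P,M,f,c
def ray(M,f,c,u,v,z):
    r=M[:3,:3]@np.array([(u-c['cx'])/f,(v-c['cy'])/f,1]); return M[:3,3]+r*(z-M[2,3])/r[2]
def save(n,im): cv2.imwrite('pics/'+n,im[...,::-1])
E
python3 - <<'E'
from h import *
print(ctrl.get_obs())
for n in ('side','top','wrist'):
    im,d,P,M,f,c=snap(n); save(n+'.png',im); np.savez(n+'.npz',im=im,P=P,M=M,f=f,cx=c['cx'],cy=c['cy']); print(n,M.round(3).tolist(),f,c['cx'],c['cy'],(d==0).mean())
a=[cv2.imread('pics/%s.png'%n) for n in('side','top')]
cv2.imwrite('pics/st.png',cv2.resize(np.vstack(a),None,fx=.78,fy=.78,interpolation=cv2.INTER_AREA))
E
```

```text
pics
{'clock': 0.0, 'joint_pos': array([ 8.93307953e+01,  2.05918884e+01,  6.33149783e-01, -2.18120942e-02,
       -7.01364151e+01, -1.65075807e+01]), 'qvel': array([-0.11174091, -0.01399679, -0.08139133,  0.06230699,  0.05942634,
       -0.0176458 ]), 'tau': array([-2.77938725e-04, -5.82710409e+01,  2.93062234e+01,  6.99726954e+00,
        6.94929447e-03, -1.57199293e-04]), 'tool_pos': array([0.19920462, 0.64440837, 0.22560752]), 'orientation': array([ 1.79902942e+02, -7.38054480e-03, -1.71842075e+01]), 'force': array([-0.26861027, -0.25333591, -0.41137322]), 'moment': array([ 0.03332061, -0.03265762, -0.01209741]), 'gripper_force': 0.0, 'opening': 0.08767780978979309}
side [[0.954, -0.139, 0.265, 0.126], [-0.299, -0.477, 0.827, -0.926], [0.012, -0.868, -0.496, 0.65], [0.0, 0.0, 0.0, 1.0]] 417.28216582457793 258.60227915020585 191.99731386176933 0.0038808186848958335
top [[0.003, -0.989, 0.145, 0.238], [-1.0, 0.001, 0.026, 0.026], [-0.026, -0.145, -0.989, 1.397], [0.0, 0.0, 0.0, 1.0]] 453.0040424088251 248.62151877054248 195.8579847009015 0.004069010416666667
wrist [[-0.295, -0.909, -0.295, 0.28], [-0.955, 0.281, 0.09, 0.62], [0.002, 0.309, -0.951, 0.384], [0.0, 0.0, 0.0, 1.0]] 331.20323274210693 253.2041108314312 191.10748120429375 0.003926595052083333
```

View pics/st.png

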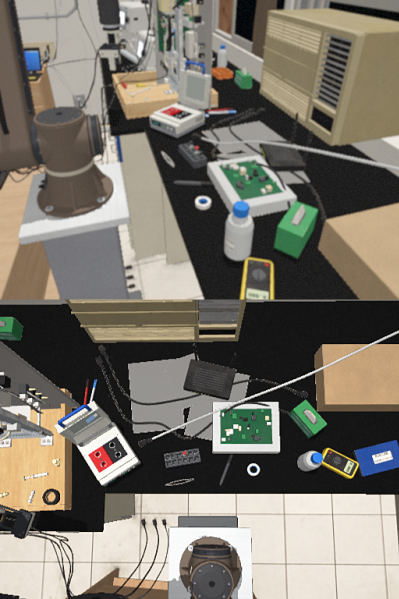

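The scene shows the heater at the left (stacked picture ~(110,455)), the rack at ~(182,459) and the arm base below. I'll enlarge the top view there.

Run:
```python
import cv2
a=cv2.imread('pics/top.png')[120:250,70:270]; cv2.imwrite('pics/c1.png',cv2.resize(a,None,fx=4,fy=4,interpolation=cv2.INTER_CUBIC))
```

```text
(no output)
```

View pics/c1.png

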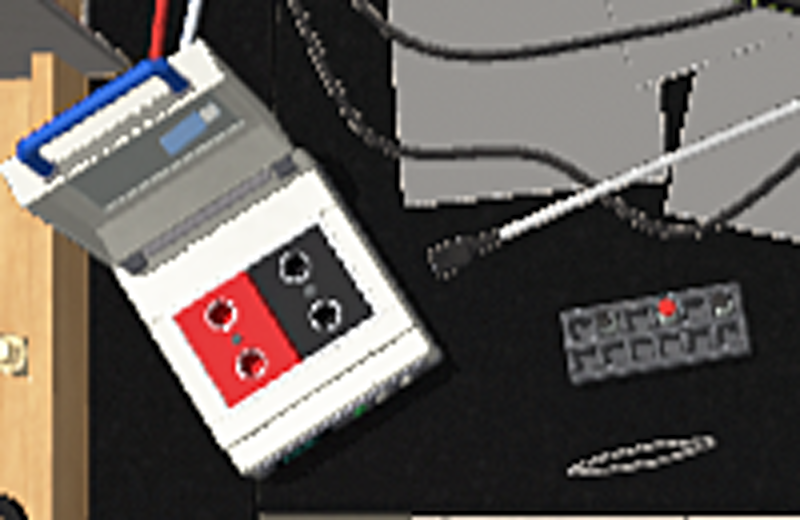

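View pics/wrist.png

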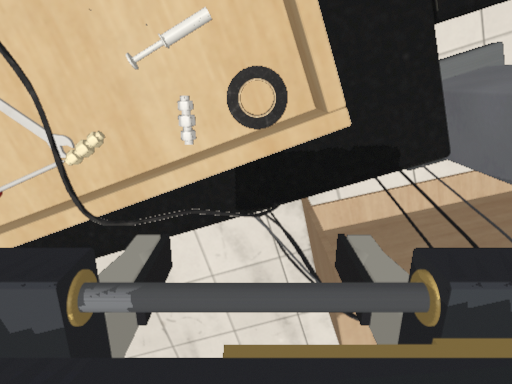

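Run:
```python
from h import *
D=np.load('top.npz'); M,f,P=D['M'],float(D['f']),D['P']; c={'cx':float(D['cx']),'cy':float(D['cy'])}
def q(n,x,y,z):
    u,v=x/4+70-.375,y/4+120-.375
    print(n,ray(M,f,c,u,v,z).round(4),'depth',P[int(round(v)),int(round(u))].round(3))
for n,x,y in [('r1',221,314),('r0',251,364),('b1',294,266),('b0',326,314)]: q(n,x,y,.071)
for n,x,y in [('vr',667,307),('vbR',722,302),('vbL',606,320),]: q(n,x,y,.052)
for n,x,y in [('rackfl',572,383),('rackfr',750,352),('rackbl',560,312),('rackbr',738,284)]: q(n,x,y,.028)
for n,x,y in [('hL',35,155),('hR',175,78),('hm',102,110)]: q(n,x,y,.27)
for n,x,y in [('rod',455,255),('rod2',540,217),('rod3',640,174),('rod4',740,130),('wood',75,300),('wall',30,60),('penr',158,40),('penw',190,30),('cable',350,120)]: q(n,x,y,.0)
```

```text
r1 [0.4255 0.43   0.071 ] depth [0.428 0.434 0.056]
r0 [0.3881 0.4059 0.071 ] depth [0.389 0.413 0.05 ]
b1 [0.4617 0.3766 0.071 ] depth [0.465 0.382 0.051]
b0 [0.4255 0.3513 0.071 ] depth [0.429 0.356 0.052]
vr [0.4333 0.0985 0.052 ] depth [0.434 0.1   0.052]
vbR [0.437  0.0572 0.052 ] depth [0.438 0.058 0.051]
vbL [0.4234 0.1443 0.052 ] depth [0.421 0.144 0.059]
rackfl [0.3784 0.1718 0.028 ] depth [0.381 0.172 0.012]
rackfr [0.4021 0.0364 0.028 ] depth [0.404 0.037 0.   ]
rackbl [0.433  0.1818 0.028 ] depth [0.432 0.181 0.027]
rackbr [0.4545 0.0456 0.028 ] depth [0.453 0.046 0.032]
hL [0.5007 0.4943 0.27  ] depth [0.503 0.498 0.264]
hR [0.5513 0.4058 0.27  ] depth [0.557 0.414 0.249]
hm [0.5303 0.4523 0.27  ] depth [0.543 0.47  0.223]
rod [0.4823 0.2684 0.    ] depth [0.481 0.267 0.014]
rod2 [0.5125 0.2019 0.    ] depth [0.506 0.197 0.029]
rod3 [0.5468 0.1234 0.    ] depth [0.538 0.119 0.041]
rod4 [0.5821 0.0445 0.    ] depth [0.563 0.042 0.081]
wood [0.4468 0.5679 0.    ] depth [0.441 0.556 0.034]
wall [0.6419 0.6151 0.    ] depth [0.625 0.592 0.056]
penr [0.6579 0.5121 0.    ] depth [0.653 0.508 0.013]
penw [0.6661 0.4866 0.    ] depth [0.663 0.483 0.011]
cable [0.5914 0.3549 0.    ] depth [0.589 0.354 0.006]
```

```bash
cat >> h.py <<'E'
def pose(x,y,z,yaw,pitch=0):  # pitch: turn about tool y after tool-down
    T=np.eye(4); T[:3,:3]=(R.from_euler('xyz',[180,0,yaw],degrees=True)*R.from_rotvec([0,np.radians(pitch),0])).as_matrix(); T[:3,3]=x,y,z; return T
def plan(*goals,T0=None):
    T=toolT() if T0 is None else T0
    for G in goals:
        if not isinstance(G,np.ndarray): G=pose(*G)
        D=np.linalg.inv(T)@G; rv=R.from_matrix(D[:3,:3]).as_rotvec(degrees=True)
        print('t',(D[:3,3]*1e3).round(1).tolist(),'r',(rv/5).round(2).tolist(),'| mm %.0f deg %.0f'%(np.linalg.norm(D[:3,3])*1e3,np.linalg.norm(rv)))
        T=G
E
python3 - <<'E'
from h import *
plan((.25,.47,.22,-38),(.33,.28,.20,-60),(.425,.1,.17,-80),T0=pose(.199,.645,.227,-17.18))
E
```

```text
t [100.4, 152.1, 7.0] r [0.0, -0.0, 4.16] | mm 182 deg 21
t [180.0, 100.5, 20.0] r [0.0, -0.0, 4.4] | mm 207 deg 22
t [203.4, 7.7, 30.0] r [-0.0, -0.0, 4.0] | mm 206 deg 20
```

>>> arm_command:
  steps:
    - {"translation": [100,152,7],"rotation": [0,0,4.16],"claw": 60}
    - {"translation": [100,152,7],"rotation": [0,0,4.16],"claw": 60}
    - {"translation": [100,152,7],"rotation": [0,0,4.16],"claw": 60}
    - {"translation": [100,152,7],"rotation": [0,0,4.16],"claw": 60}
    - {"translation": [100,152,7],"rotation": [0,0,4.16],"claw": 60}

```text
clock: 0.65
tool_pos: [0.2506, 0.4663, 0.2199]
orientation: [180.0, 0.0, -38.1]
force: [0.7, 1.1, 0.5]
opening: 0.0607
gripper_force: 0.0
```

>>> arm_command:
  steps:
    - {"translation": [180,100,20],"rotation": [0,0,4.4],"claw": 40}
    - {"translation": [180,100,20],"rotation": [0,0,4.4],"claw": 40}
    - {"translation": [180,100,20],"rotation": [0,0,4.4],"claw": 40}
    - {"translation": [180,100,20],"rotation": [0,0,4.4],"claw": 40}
    - {"translation": [180,100,20],"rotation": [0,0,4.4],"claw": 40}

```text
clock: 1.15
tool_pos: [0.3307, 0.2766, 0.199]
orientation: [179.9, -0.0, -60.1]
force: [0.5, 0.9, -0.5]
opening: 0.0401
gripper_force: 0.0
```

>>> arm_command:
  steps:
    - {"translation": [203,8,30],"rotation": [0,0,4.0],"claw": 40}
    - {"translation": [203,8,30],"rotation": [0,0,4.0],"claw": 40}
    - {"translation": [203,8,30],"rotation": [0,0,4.0],"claw": 40}
    - {"translation": [203,8,30],"rotation": [0,0,4.0],"claw": 40}
    - {"translation": [203,8,30],"rotation": [0,0,4.0],"claw": 40}

```text
clock: 1.65
tool_pos: [0.426, 0.097, 0.1686]
orientation: [179.9, -0.1, -80.3]
force: [0.4, 1.4, 0.3]
opening: 0.0402
gripper_force: 0.0
```

Tracks well. Look with the wrist camera.

Run:
```python
from h import *
im,d,P,M,f,c=snap('wrist'); np.savez('w1.npz',im=im,P=P,M=M,f=f,cx=c['cx'],cy=c['cy'])
save('w1.png',cv2.resize(im,(768,576),interpolation=cv2.INTER_CUBIC))
```

```text
(no output)
```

View pics/w1.png

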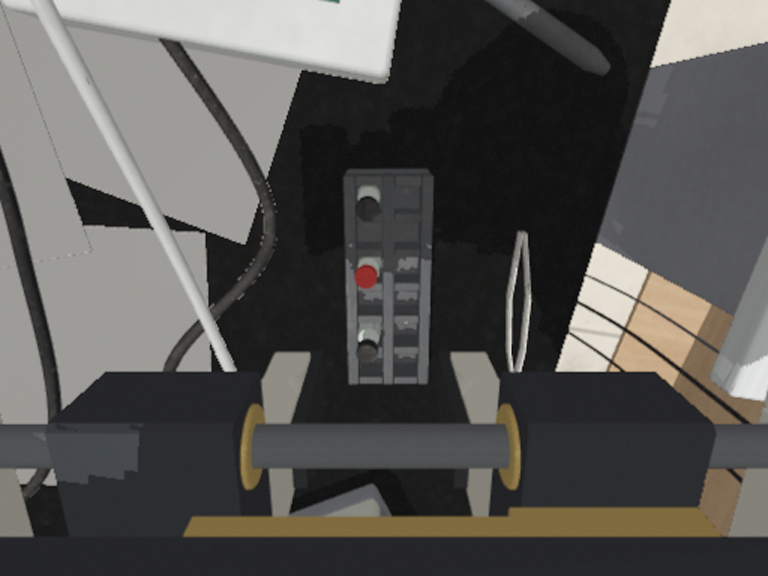

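Wrist view: caps at (368,209) black, (366,277) red, (368,349) black in the 1.5x picture; rack square to the image.

Run:
```python
from h import *
D=np.load('w1.npz'); M,f,P,im=D['M'],float(D['f']),D['P'],D['im']; c={'cx':float(D['cx']),'cy':float(D['cy'])}
for n,x,y in [('bR',368,209),('red',366,277),('bL',368,349)]:
    u,v=x/1.5-.17,y/1.5-.17; print(n,ray(M,f,c,u,v,.052).round(4),P[int(round(v)),int(round(u))].round(4))
for n,x,y in [('fr',432,171),('rr',345,171),('fl',429,383),('rl',348,383)]:
    u,v=x/1.5-.17,y/1.5-.17; print(n,ray(M,f,c,u,v,.028).round(4))
# red cap top centroid
h=cv2.cvtColor(im,cv2.COLOR_RGB2HSV); m=((h[...,0]<8)|(h[...,0]>172))&(h[...,1]>150)&(h[...,2]>60)
m[:, :200]=0; m[:,300:]=0; m[:150]=0;m[220:]=0
print(m.sum(), np.nanmedian(P[m],0), np.nanmin(P[m],0),np.nanmax(P[m],0))
```

```text
bR [0.4395 0.0579 0.052 ] [0.4397 0.0577 0.0526]
red [0.4343 0.0969 0.052 ] [0.4342 0.0968 0.051 ]
bL [0.4258 0.1417 0.052 ] [0.426  0.1409 0.0527]
fr [0.4059 0.0333 0.028 ]
rr [0.4564 0.042  0.028 ]
fl [0.3798 0.1708 0.028 ]
rl [0.4337 0.18   0.028 ]
167 [0.43467032 0.09662662 0.0519811 ] [0.42802657 0.09143358 0.04517432] [0.4404798  0.1028054  0.05359817]
```

Run:
```python
from h import *
plan((.434,.097,.031,-80))
```

```text
t [2.5, -8.0, 137.8] r [0.02, -0.01, -0.05] | mm 138 deg 0
```

>>> arm_command:
  steps:
    - {"translation": [2.5,-8,50],"rotation": [0,0,0],"claw": 40}
    - {"translation": [2.5,-8,90],"rotation": [0,0,0],"claw": 40}
    - {"translation": [2.5,-8,115],"rotation": [0,0,0],"claw": 40}
    - {"translation": [2.5,-8,130],"rotation": [0,0,0],"claw": 40}
    - {"translation": [2.5,-8,137],"rotation": [0,0,0],"claw": 40}

```text
clock: 2.2
tool_pos: [0.4327, 0.1005, 0.0312]
orientation: [179.9, -0.1, -79.9]
force: [-0.5, -0.2, -0.7]
opening: 0.0402
gripper_force: 0.0
```

>>> arm_command:
  steps:
    - {"translation": [0,0,0],"rotation": [0,0,0],"claw": 20}
    - {"translation": [0,0,0],"rotation": [0,0,0],"claw": 8}
    - {"translation": [0,0,0],"rotation": [0,0,0],"claw": 8}
    - {"translation": [0,0,0],"rotation": [0,0,0],"claw": 8}
    - {"translation": [0,0,0],"rotation": [0,0,0],"claw": 8}

```text
clock: 2.7
tool_pos: [0.4336, 0.0999, 0.0333]
orientation: [-179.9, 0.0, -80.0]
force: [-2.1, 0.5, 5.3]
opening: 0.0129
gripper_force: 30.0
```

>>> arm_command:
  steps:
    - {"translation": [0,0,-20],"rotation": [0,0,0],"claw": 8}
    - {"translation": [0,0,-50],"rotation": [0,0,0],"claw": 8}
    - {"translation": [0,0,-90],"rotation": [0,0,0],"claw": 8}
    - {"translation": [0,0,-110],"rotation": [0,0,0],"claw": 8}
    - {"translation": [0,0,-110],"rotation": [0,0,0],"claw": 8}

```text
clock: 3.2
tool_pos: [0.4352, 0.1007, 0.146]
orientation: [-179.6, 0.2, -80.0]
force: [-0.3, 0.2, -0.3]
opening: 0.0128
gripper_force: 29.9
```

Run:
```python
from h import *
im,d,P,M,f,c=snap('wrist'); np.savez('w2.npz',im=im,P=P,M=M,f=f,cx=c['cx'],cy=c['cy'])
im2,d2,P2,M2,f2,c2=snap('side')
T=toolT(); p=T[:3,3]; q=np.linalg.inv(M2)@np.append(p,1); u,v=q[:2]/q[2]*f2+[c2['cx'],c2['cy']]; print(u,v,q[2])
a=cv2.resize(im[150:384,100:400],None,fx=1.8,fy=1.8,interpolation=cv2.INTER_CUBIC)[:420]
u,v=int(u),int(v); b=cv2.resize(im2[v-35:v+35,u-23:u+23],None,fx=5,fy=6,interpolation=cv2.INTER_CUBIC)
save('w2.png',np.hstack([a,b[:len(a)]]))
```

```text
251.70439588256383 159.62527748863528 1.1815401791840099
```

View pics/w2.png

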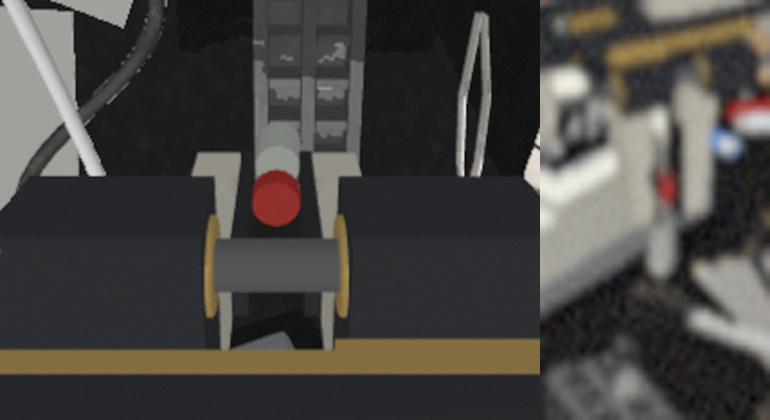

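The red vial is held upright (cap (276,198) left panel; side view shows cap and glass in line). Compute its offset and fly over the red front well.

Run:
```python
from h import *
D=np.load('w2.npz'); P,im=D['P'],D['im']
h=cv2.cvtColor(im,cv2.COLOR_RGB2HSV); m=((h[...,0]<8)|(h[...,0]>172))&(h[...,1]>150)&(h[...,2]>60); m[:240]=0
T=toolT(); Q=(P[m]-T[:3,3])@T[:3,:3]
Q=Q[Q[:,2]<np.nanpercentile(Q[:,2],60)]
print(np.nanmedian(Q,0),np.nanmin(Q,0),np.nanmax(Q,0))
plan((.40,.20,.16,-102),(.385,.34,.17,-124),(.375,.395,.17,-146))
```

```text
[ 0.00205101 -0.00214573 -0.02160691] [-0.00446393 -0.00836747 -0.02336033] [ 0.00864577  0.0040428  -0.0208844 ]
t [-104.5, 15.4, -16.9] r [-0.01, 0.02, 4.4] | mm 107 deg 22
t [-133.8, 43.8, -10.0] r [0.0, -0.0, 4.4] | mm 141 deg 22
t [-40.0, 39.0, 0.0] r [0.0, -0.0, 4.4] | mm 56 deg 22
```

>>> arm_command:
  steps:
    - {"translation": [-104,15,-17],"rotation": [0,0,4.4],"claw": 8}
    - {"translation": [-104,15,-17],"rotation": [0,0,4.4],"claw": 8}
    - {"translation": [-104,15,-17],"rotation": [0,0,4.4],"claw": 8}
    - {"translation": [-104,15,-17],"rotation": [0,0,4.4],"claw": 8}

```text
clock: 3.7
tool_pos: [0.3998, 0.2013, 0.159]
orientation: [180.0, -0.0, -102.1]
force: [-0.2, -0.1, -0.7]
opening: 0.0127
gripper_force: 29.9
```

>>> arm_command:
  steps:
    - {"translation": [-134,44,-10],"rotation": [0,0,4.4],"claw": 8}
    - {"translation": [-134,44,-10],"rotation": [0,0,4.4],"claw": 8}
    - {"translation": [-134,44,-10],"rotation": [0,0,4.4],"claw": 8}
    - {"translation": [-134,44,-10],"rotation": [0,0,4.4],"claw": 8}

```text
clock: 4.1
tool_pos: [0.3852, 0.3434, 0.1685]
orientation: [-180.0, -0.0, -123.9]
force: [0.0, -0.1, 0.1]
opening: 0.0128
gripper_force: 29.9
```

>>> arm_command:
  steps:
    - {"translation": [-40,39,0],"rotation": [0,0,4.4],"claw": 8}
    - {"translation": [-40,39,0],"rotation": [0,0,4.4],"claw": 8}
    - {"translation": [-40,39,0],"rotation": [0,0,4.4],"claw": 8}
    - {"translation": [-40,39,0],"rotation": [0,0,4.4],"claw": 8}
    - {"translation": [-40,39,0],"rotation": [0,0,4.4],"claw": 8}

```text
clock: 4.6
tool_pos: [0.3752, 0.3936, 0.1686]
orientation: [-179.9, -0.1, -145.8]
force: [-0.6, 0.4, -0.5]
opening: 0.0127
gripper_force: 29.9
```

Run:
```python
from h import *
im,d,P,M,f,c=snap('wrist'); np.savez('w3.npz',im=im,P=P,M=M,f=f,cx=c['cx'],cy=c['cy'],T=toolT())
save('w3.png',cv2.resize(im,(768,576),interpolation=cv2.INTER_CUBIC))
```

```text
(no output)
```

View pics/w3.png

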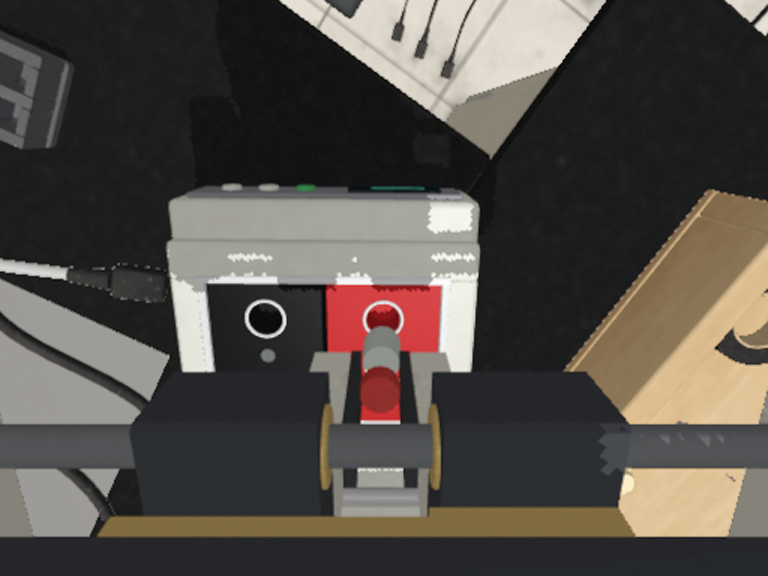

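Front wells are visible: black at (265,319), red at (383,319), level with each other, so yaw is right. Vial hangs just below the red one in the view.

Run:
```python
from h import *
D=np.load('w3.npz'); M,f,P,im,T=D['M'],float(D['f']),D['P'],D['im'],D['T']; c={'cx':float(D['cx']),'cy':float(D['cy'])}
for n,x,y in [('b0',265,319),('r0',383,319)]:
    w=ray(M,f,c,x/1.5-.17,y/1.5-.17,.071); print(n,w.round(4),((w-T[:3,3])@T[:3,:3]).round(4))
m=P[...,2]; print('deck z',np.nanmedian(m[185:188,145:150]),np.nanmedian(m[200:235,175:200]),np.nanmedian(m[195:205,270:290]))
h=cv2.cvtColor(im,cv2.COLOR_RGB2HSV); k=((h[...,0]<8)|(h[...,0]>172))&(h[...,1]>150)&(h[...,2]>60); k[:243]=0;k[268:]=0
Q=(P[k]-T[:3,3])@T[:3,:3]; print(np.nanmedian(Q,0))
```

```text
b0 [0.4259 0.3503 0.071 ] [-0.0176 -0.0643  0.098 ]
r0 [0.3891 0.4044 0.071 ] [-0.0175  0.0011  0.0979]
deck z 0.07134206157886469 0.07120863782815762 0.07134236426068857
[ 0.00535346 -0.0005187  -0.01768727]
```

>>> arm_command:
  steps:
    - {"translation": [-20,2.8,20],"rotation": [0,0,0],"claw": 8}
    - {"translation": [-20,2.8,45],"rotation": [0,0,0],"claw": 8}
    - {"translation": [-20,2.8,63],"rotation": [0,0,0],"claw": 8}
    - {"translation": [-20,2.8,63],"rotation": [0,0,0],"claw": 8}

```text
clock: 5.05
tool_pos: [0.3896, 0.406, 0.104]
orientation: [-179.9, -0.3, -145.9]
force: [-0.3, -0.5, -1.4]
opening: 0.0124
gripper_force: 29.9
```

Run:
```python
from h import *
im,d,P,M,f,c=snap('wrist'); np.savez('w4.npz',im=im,P=P,M=M,f=f,cx=c['cx'],cy=c['cy'],T=toolT())
im2,d2,P2,M2,f2,c2=snap('top')
T=toolT(); q=np.linalg.inv(M2)@np.append(T[:3,3],1); u,v=(q[:2]/q[2]*f2+[c2['cx'],c2['cy']]).astype(int); print(T[:3,3])
a=cv2.resize(im[200:290,180:330],None,fx=4,fy=4,interpolation=cv2.INTER_CUBIC)
save('w4.png',a)
```

```text
[0.39053789 0.40781994 0.10684397]
```

View pics/w4.png

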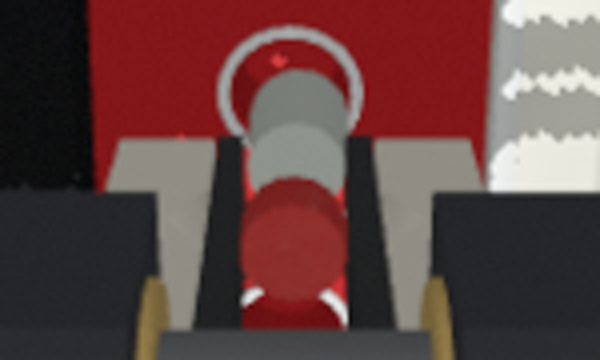

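Run:
```python
from h import *
D=np.load('w4.npz'); M,f,T=D['M'],float(D['f']),D['T']; c={'cx':float(D['cx']),'cy':float(D['cy'])}
for _ in range(3): print(toolT()[:3,3].round(4))
t=lambda x,y,z:((ray(M,f,c,180+x/4-.375,200+y/4-.375,z)-T[:3,3])@T[:3,:3]*1e3).round(1)
print('ring',t(290,92,.071),'bot',t(298,114,T[2,3]-.0244),'cap',t(294,248,T[2,3]+.0216))
```

```text
[0.3905 0.4078 0.1068]
[0.3905 0.4078 0.1068]
[0.3905 0.4078 0.1068]
ring [ 2.3 -1.5 34.7] bot [ 3.1 -0.3 24.4] cap [  7.1  -0.8 -21.6]
```

>>> arm_command:
  steps:
    - {"translation": [-0.8,-1.2,0],"rotation": [0,0,0],"claw": 8}
    - {"translation": [-0.8,-1.2,5],"rotation": [0,0,0],"claw": 8}
    - {"translation": [-0.8,-1.2,10],"rotation": [0,0,0],"claw": 8}
    - {"translation": [-0.8,-1.2,14],"rotation": [0,0,0],"claw": 8}
    - {"translation": [-0.8,-1.2,17],"rotation": [0,0,0],"claw": 8}

```text
clock: 5.65
tool_pos: [0.3946, 0.4111, 0.0955]
orientation: [179.9, 0.6, -145.8]
force: [-3.6, -5.8, 44.9]
opening: 0.0132
gripper_force: 30.0
```

>>> arm_command:
  steps:
    - {"translation": [0,0,-10],"rotation": [0,0,0],"claw": 8}
    - {"translation": [0,0,-14],"rotation": [0,0,0],"claw": 8}
    - {"translation": [0,0,-14],"rotation": [0,0,0],"claw": 8}
    - {"translation": [0,0,-14],"rotation": [0,0,0],"claw": 8}

```text
clock: 6.05
tool_pos: [0.3913, 0.4073, 0.103]
orientation: [-180.0, -0.0, -146.0]
force: [0.1, -0.0, -0.6]
opening: 0.0134
gripper_force: 30.0
```

Run:
```python
from h import *
im,d,P,M,f,c=snap('wrist'); np.savez('w5.npz',im=im,P=P,M=M,f=f,cx=c['cx'],cy=c['cy'],T=toolT())
im2,d2,P2,M2,f2,c2=snap('side')
T=toolT(); q=np.linalg.inv(M2)@np.append(T[:3,3],1); u,v=(q[:2]/q[2]*f2+[c2['cx'],c2['cy']]).astype(int); print(T[:3,3],ctrl.get_obs()['force'])
a=cv2.resize(im[190:290,180:330],None,fx=4,fy=4,interpolation=cv2.INTER_CUBIC)
b=cv2.resize(im2[v-25:v+25,u-12:u+13],None,fx=8,fy=8,interpolation=cv2.INTER_CUBIC)
save('w5.png',np.hstack([a,b]))
```

```text
[0.39132908 0.40725063 0.10279208] [ 0.04687667 -0.65706146  0.21943605]
```

View pics/w5.png

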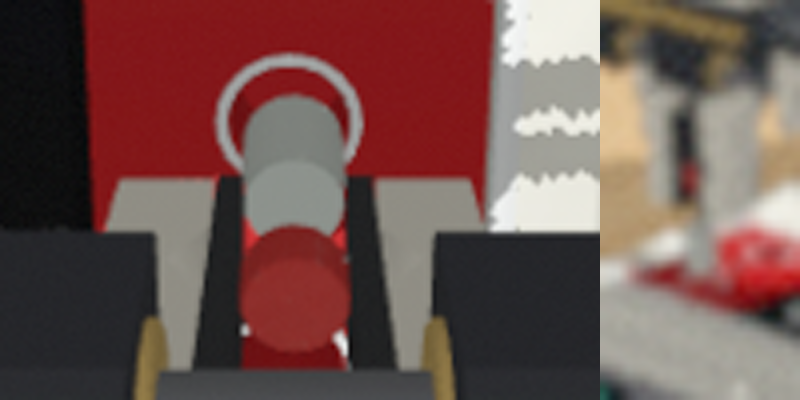

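Run:
```python
from h import *
D=np.load('w5.npz'); M,f,P,im,T=D['M'],float(D['f']),D['P'],D['im'],D['T']; c={'cx':float(D['cx']),'cy':float(D['cy'])}
Q=(P-T[:3,3])@T[:3,:3]*1e3
u=180+73
for v in range(206,278,3): print(v,Q[v,u].round(1),im[v,u], end=' ; ')
print()
# ring ellipse
s=im.astype(int); k=(s.min(2)>105)&(s.max(2)-s.min(2)<40); k[:, :232]=0;k[:,272:]=0;k[:200]=0;k[235:]=0
yy,xx=np.nonzero(k&(abs(Q[...,2]-(T[2,3]-.071)*1e3)<4)); e=cv2.fitEllipse(np.stack([xx,yy],1).astype(np.float32)); print(len(xx),e)
w=ray(M,f,c,e[0][0],e[0][1],.071); print('ring',((w-T[:3,3])@T[:3,:3]*1e3).round(1),w)
```

```text
206 [13.  -0.4 30.9] [147 131 130] ; 209 [ 2.1 -0.5 54.1] [131  22  26] ; 212 [ 0.1 -0.5 53.6] [131  22  26] ; 215 [10.8 -0.4 21.7] [125 129 124] ; 218 [10.7 -0.4 17.5] [125 129 124] ; 221 [10.4 -0.4 13.9] [125 129 124] ; 224 [10.4 -0.4  9.7] [125 129 124] ; 227 [10.5 -0.4  5.4] [125 129 124] ; 230 [ 9.4 -0.4  3.9] [135 140 135] ; 233 [ 7.4 -0.4  4.5] [141 146 140] ; 236 [ 5.6 -0.4  4.5] [141 146 141] ; 239 [ 3.9 -0.4  4.3] [141 146 140] ; 242 [ 2.2 -0.4  4.1] [140 146 140] ; 245 [ 0.1 -0.4  4.7] [136 130 125] ; 248 [  8.6  -0.4 -14.9] [122  34  32] ; 251 [  8.1  -0.4 -17. ] [122  34  31] ; 254 [  7.9  -0.4 -19.5] [130  38  35] ; 257 [  6.8  -0.4 -20.5] [143  47  45] ; 260 [  5.   -0.4 -20. ] [142  46  43] ; 263 [  3.8  -0.4 -20.7] [141  46  44] ; 266 [  2.   -0.4 -20.3] [140  47  44] ; 269 [  0.6  -0.4 -20.8] [140  47  44] ; 272 [ -1.2  -0.4 -20.5] [140  46  42] ; 275 [ -2.2  -0.4 -21.5] [140  49  45] ; 
211 ((251.90318298339844, 220.08404541015625), (30.99767303466797, 34.035987854003906), 91.15938568115234)
ring [ 3.3 -1.1 31.8] [0.38915859 0.40439375 0.071     ]
```

>>> arm_command:
  steps:
    - {"translation": [1.2,-0.9,0],"rotation": [0,-0.7,0],"claw": 8}
    - {"translation": [1.2,-0.9,0],"rotation": [0,-0.7,0],"claw": 8}
    - {"translation": [1.2,-0.9,4],"rotation": [0,-0.7,0],"claw": 8}
    - {"translation": [1.2,-0.9,8],"rotation": [0,-0.7,0],"claw": 8}
    - {"translation": [1.2,-0.9,11],"rotation": [0,-0.7,0],"claw": 8}

```text
clock: 6.65
tool_pos: [0.3912, 0.4064, 0.0919]
orientation: [-180.0, 3.4, -146.0]
force: [0.9, 0.0, -0.7]
opening: 0.0131
gripper_force: 30.0
```

>>> arm_command:
  steps:
    - {"translation": [0.3,0,5],"rotation": [0,0,0],"claw": 8}
    - {"translation": [0.6,0,10],"rotation": [0,0,0],"claw": 8}
    - {"translation": [0.8,0,13],"rotation": [0,0,0],"claw": 8}
    - {"translation": [0.9,0,15],"rotation": [0,0,0],"claw": 8}
    - {"translation": [0.9,0,15],"rotation": [0,0,0],"claw": 8}

```text
clock: 7.15
tool_pos: [0.391, 0.4061, 0.0772]
orientation: [-180.0, 3.5, -146.0]
force: [0.3, 1.1, 0.0]
opening: 0.0125
gripper_force: 30.0
```

>>> arm_command:
  steps:
    - {"translation": [0,0,0],"rotation": [0,0,0],"claw": 34}
    - {"translation": [0,0,0],"rotation": [0,0,0],"claw": 34}
    - {"translation": [0,0,0],"rotation": [0,0,0],"claw": 34}
    - {"translation": [-2,0,-35],"rotation": [0,0,0],"claw": 34}
    - {"translation": [-4,0,-70],"rotation": [0,0.7,0],"claw": 34}

```text
clock: 7.65
tool_pos: [0.3892, 0.4041, 0.1478]
orientation: [-179.9, -0.2, -145.9]
force: [1.3, 2.3, -0.1]
opening: 0.0341
gripper_force: 0.0
```

Run:
```python
from h import *
im,d,P,M,f,c=snap('wrist'); T=toolT(); np.savez('w6.npz',im=im,P=P,M=M,f=f,cx=c['cx'],cy=c['cy'],T=T)
h=cv2.cvtColor(im,cv2.COLOR_RGB2HSV); k=((h[...,0]<8)|(h[...,0]>172))&(h[...,1]>130)&(h[...,2]>60)&(P[...,2]>.08)&(P[...,2]<.12)
print(k.sum(),'cap top z',np.nanpercentile(P[k][:,2],[50,90,98]),np.nanmedian(P[k],0),T[:3,3])
plan((.39,.27,.16,-115),(.425,.17,.14,-80),(.4255,.1412,.09,-80))
```

```text
301 cap top z [0.09488332 0.09588928 0.0964037 ] [0.38652706 0.40370231 0.09488332] [0.39240566 0.40817947 0.15521386]
t [79.7, -112.9, -5.0] r [0.01, 0.01, -6.16] | mm 138 deg 31
t [75.8, -74.0, 20.0] r [-0.0, 0.0, -7.0] | mm 108 deg 35
t [28.4, 4.5, 50.0] r [0.0, -0.0, 0.0] | mm 58 deg 0
```

Red is seated (cap top at 95 mm). Next, the left black vial.

>>> arm_command:
  steps:
    - {"translation": [80,-113,-5],"rotation": [0,0,-6.16],"claw": 34}
    - {"translation": [80,-113,-5],"rotation": [0,0,-6.16],"claw": 34}
    - {"translation": [80,-113,-5],"rotation": [0,0,-6.16],"claw": 34}
    - {"translation": [80,-113,-5],"rotation": [0,0,-6.16],"claw": 34}
    - {"translation": [80,-113,-5],"rotation": [0,0,-6.16],"claw": 34}

```text
clock: 8.2
tool_pos: [0.3881, 0.2671, 0.1533]
orientation: [-180.0, 0.1, -115.2]
force: [-0.3, 0.5, -0.6]
opening: 0.0341
gripper_force: 0.0
```

>>> arm_command:
  steps:
    - {"translation": [76,-74,20],"rotation": [0,0,-7],"claw": 40}
    - {"translation": [76,-74,20],"rotation": [0,0,-7],"claw": 40}
    - {"translation": [76,-74,20],"rotation": [0,0,-7],"claw": 40}
    - {"translation": [76,-74,20],"rotation": [0,0,-7],"claw": 40}
    - {"translation": [76,-74,20],"rotation": [0,0,-7],"claw": 40}

```text
clock: 8.7
tool_pos: [0.423, 0.1675, 0.1325]
orientation: [-180.0, -0.0, -80.1]
force: [0.0, 0.3, 0.0]
opening: 0.0399
gripper_force: 0.0
```

>>> arm_command:
  steps:
    - {"translation": [28.5,4.5,40],"rotation": [0,0,0],"claw": 40}
    - {"translation": [28.5,4.5,50],"rotation": [0,0,0],"claw": 40}
    - {"translation": [28.5,4.5,50],"rotation": [0,0,0],"claw": 40}

```text
clock: 9.0
tool_pos: [0.4222, 0.138, 0.0811]
orientation: [179.8, -0.1, -80.3]
force: [-0.1, 0.5, 0.8]
opening: 0.0399
gripper_force: 0.0
```

Run:
```python
from h import *
im,d,P,M,f,c=snap('wrist'); T=toolT(); np.savez('w7.npz',im=im,P=P,M=M,f=f,cx=c['cx'],cy=c['cy'],T=T)
Q=(P-T[:3,3])@T[:3,:3]*1e3; k=(P[...,2]>.049)&(P[...,2]<.056)&(abs(P[...,0]-.43)<.03)&(abs(P[...,1]-.10)<.07)
n,l,s,ce=cv2.connectedComponentsWithStats(k.astype(np.uint8))
for i in range(1,n):
    if s[i,4]>40: print(s[i],np.nanmean(P[l==i],0).round(4),np.nanmin(Q[l==i],0).round(1),np.nanmax(Q[l==i],0).round(1))
plan((.4255,.1412,.032,-80))
```

```text
[235  78  24  25 463] [0.4398 0.0584 0.0521] [75.7 -8.9 28.3] [88.3  3.6 33. ]
[235 226  22  21 340] [0.4261 0.1445 0.0519] [-12.1 -10.5  28.5] [ 1.1  2.7 33.4]
t [-1.9, -2.7, 50.4] r [0.01, -0.01, -0.05] | mm 50 deg 0
```

>>> arm_command:
  steps:
    - {"translation": [-5,-2.7,20],"rotation": [0,0,0],"claw": 40}
    - {"translation": [-5,-2.7,38],"rotation": [0,0,0],"claw": 40}
    - {"translation": [-5,-2.7,48.5],"rotation": [0,0,0],"claw": 40}
    - {"translation": [-5,-2.7,48.5],"rotation": [0,0,0],"claw": 40}
    - {"translation": [-5,-2.7,48.5],"rotation": [0,0,0],"claw": 20}

```text
clock: 9.55
tool_pos: [0.4252, 0.1446, 0.0348]
orientation: [-180.0, 0.0, -80.2]
force: [-0.3, -0.6, 1.1]
opening: 0.0365
gripper_force: 0.0
```

>>> arm_command:
  steps:
    - {"translation": [0,0,0],"rotation": [0,0,0],"claw": 8}
    - {"translation": [0,0,0],"rotation": [0,0,0],"claw": 8}
    - {"translation": [0,0,0],"rotation": [0,0,0],"claw": 8}

```text
clock: 9.85
tool_pos: [0.4249, 0.1441, 0.0347]
orientation: [-179.9, 0.0, -80.2]
force: [-0.6, -0.7, 0.4]
opening: 0.0136
gripper_force: 12.9
```

>>> arm_command:
  steps:
    - {"translation": [0,0,-20],"rotation": [0,0,0],"claw": 8}
    - {"translation": [0,0,-50],"rotation": [0,0,0],"claw": 8}
    - {"translation": [0,0,-90],"rotation": [0,0,0],"claw": 8}
    - {"translation": [0,0,-125],"rotation": [0,0,0],"claw": 8}
    - {"translation": [0,0,-125],"rotation": [0,0,0],"claw": 8}

```text
clock: 10.35
tool_pos: [0.4271, 0.1456, 0.1642]
orientation: [-179.5, 0.2, -80.1]
force: [0.2, 0.1, -0.1]
opening: 0.0126
gripper_force: 30.0
```

```bash
cat >> h.py <<'E'
def vial(P,T,im,lo=-30):
    """held vial: profile of its camera-facing side, and its silhouette, tool mm"""
    Q=(P-T[:3,3])@T[:3,:3]*1e3
    k=(abs(Q[...,1]+1)<14)&(abs(Q[...,0]-3)<11)&(Q[...,2]>lo)&(Q[...,2]<29)
    for a in range(-24,28,4):
        m=k&(Q[...,2]>=a)&(Q[...,2]<a+4)
        if m.sum()>6: q=Q[m]; print(a+2,m.sum(),'x',np.percentile(q[:,0],[5,50,97]).round(1),'y',np.percentile(q[:,1],[2,98]).round(1))
    return Q
E
python3 - <<'E'
from h import *
im,d,P,M,f,c=snap('wrist'); T=toolT(); np.savez('w8.npz',im=im,P=P,M=M,f=f,cx=c['cx'],cy=c['cy'],T=T)
vial(P,T,im)
print(T[:3,3])
plan((.40,.24,.17,-102),(.405,.32,.17,-124),(.413,.342,.17,-146))
E
```

```text
-22 495 x [-4.5  4.5 10.9] y [-13.7  12. ]
-18 482 x [-6.3  2.6 11. ] y [-13.7  11.5]
-14 227 x [ 1.8  9.  11.2] y [-14.3  12.4]
-10 146 x [ 0.9  9.5 11.2] y [-14.6  12.6]
-6 87 x [ 3.5  9.4 11.1] y [-13.9  12.1]
-2 19 x [8.9 9.1 9.5] y [-10.9   8.3]
2 360 x [-2.8  2.2  6.9] y [-7.7  4.8]
6 80 x [3.4 6.3 7.3] y [-7.8  4.9]
10 76 x [3.5 6.3 7.6] y [-7.9  5. ]
14 79 x [3.2 6.7 7.8] y [-7.8  5.7]
18 74 x [2.8 6.8 8. ] y [-8.2  5.6]
22 65 x [3.7 7.2 8.2] y [-7.8  5.4]
26 16 x [3.  7.2 8. ] y [-5.8  5.9]
[0.42587127 0.14489888 0.16180199]
t [-98.1, 9.2, -7.9] r [-0.05, 0.05, 4.37] | mm 99 deg 22
t [-79.3, 11.7, 0.0] r [0.0, -0.0, 4.4] | mm 80 deg 22
t [-22.7, 5.7, 0.0] r [0.0, -0.0, 4.4] | mm 23 deg 22
```

Run:
```python
from h import *
plan((.41,.25,.17,-110),(.458,.37,.15,-146),(.463,.376,.109,-146))
```

```text
t [-106.3, -2.3, -7.9] r [-0.05, 0.05, 5.97] | mm 107 deg 30
t [-129.2, -4.1, 20.0] r [0.0, -0.0, 7.2] | mm 131 deg 36
t [-7.5, 2.2, 41.0] r [0.0, 0.0, -0.0] | mm 42 deg 0
```

>>> arm_command:
  steps:
    - {"translation": [-106,-2,-8],"rotation": [0,0,5.97],"claw": 8}
    - {"translation": [-106,-2,-8],"rotation": [0,0,5.97],"claw": 8}
    - {"translation": [-106,-2,-8],"rotation": [0,0,5.97],"claw": 8}
    - {"translation": [-106,-2,-8],"rotation": [0,0,5.97],"claw": 8}
    - {"translation": [-106,-2,-8],"rotation": [0,0,5.97],"claw": 8}

```text
clock: 10.9
tool_pos: [0.4078, 0.2487, 0.1661]
orientation: [180.0, -0.1, -110.1]
force: [0.5, -0.3, -0.7]
opening: 0.0124
gripper_force: 30.0
```

>>> arm_command:
  steps:
    - {"translation": [-129,-4,20],"rotation": [0,0,7.2],"claw": 8}
    - {"translation": [-129,-4,20],"rotation": [0,0,7.2],"claw": 8}
    - {"translation": [-129,-4,20],"rotation": [0,0,7.2],"claw": 8}
    - {"translation": [-129,-4,20],"rotation": [0,0,7.2],"claw": 8}
    - {"translation": [-129,-4,20],"rotation": [0,0,7.2],"claw": 8}

```text
clock: 11.4
tool_pos: [0.4563, 0.3681, 0.1455]
orientation: [-179.9, -0.2, -146.1]
force: [-0.4, 0.2, -0.0]
opening: 0.0128
gripper_force: 30.0
```

>>> arm_command:
  steps:
    - {"translation": [-7.5,2,20],"rotation": [0,0,0],"claw": 8}
    - {"translation": [-7.5,2,41],"rotation": [0,0,0],"claw": 8}
    - {"translation": [-7.5,2,41],"rotation": [0,0,0],"claw": 8}
    - {"translation": [-7.5,2,41],"rotation": [0,0,0],"claw": 8}

```text
clock: 11.8
tool_pos: [0.4615, 0.3734, 0.1064]
orientation: [-180.0, -0.0, -145.9]
force: [0.5, 0.5, 0.6]
opening: 0.0128
gripper_force: 30.0
```

```bash
cat >> h.py <<'E'
def ring(im,Q,M,f,c,T,red=False):
    """ring centre, tool mm: bright grey pixels at deck height near the tool axis, on the dark block"""
    s=im.astype(int); z=(T[2,3]-.071)*1e3
    k=(s.min(2)>95)&(s.max(2)-s.min(2)<40)&(abs(Q[...,2]-z)<4)&(abs(Q[...,0]-3)<20)&(abs(Q[...,1]+1)<16)
    yy,xx=np.nonzero(k); e=cv2.fitEllipse(np.stack([xx,yy],1).astype(np.float32)); print('ring px',len(xx),e)
    w=ray(M,f,c,e[0][0],e[0][1],.071); print('ring',((w-T[:3,3])@T[:3,:3]*1e3).round(1),w.round(4))
def look(n):
    im,d,P,M,f,c=snap('wrist'); T=toolT(); np.savez(n+'.npz',im=im,P=P,M=M,f=f,cx=c['cx'],cy=c['cy'],T=T)
    Q=vial(P,T,im); print('TCP',T[:3,3].round(4))
    a=cv2.resize(im[190:290,180:330],None,fx=4,fy=4,interpolation=cv2.INTER_CUBIC); save(n+'.png',a)
    ring(im,Q,M,f,c,T)
E
python3 -c "
from h import *
look('w9')"
```

```text
-22 195 x [-2.   9.9 11.8] y [-14.4  12.9]
-18 690 x [-4.8  2.9 11.6] y [-13.5  11.4]
-14 259 x [-4.7  6.  11.8] y [-14.3  12.2]
-10 212 x [ 2.2  9.8 11.8] y [-14.1  12.5]
-6 153 x [ 2.3 10.  11.8] y [-14.5  12.3]
-2 72 x [ 7.2 10.  11.3] y [-12.   12.3]
2 12 x [ 1.1  6.5 10. ] y [-5.4  8.5]
6 365 x [-1.7  3.4  7.8] y [-6.9  5.7]
10 83 x [4.1 7.3 8.4] y [-7.   5.8]
14 80 x [4.5 7.3 8.3] y [-7.1  5.9]
18 79 x [3.9 7.6 8.8] y [-6.9  6.4]
22 70 x [3.6 7.6 9. ] y [-7.4  6.6]
26 60 x [4.5 8.  9.2] y [-6.9  6.4]
TCP [0.4619 0.3741 0.1071]
ring px 199 ((255.18634033203125, 224.44993591308594), (30.660585403442383, 33.24578094482422), 88.341064453125)
ring [-0.4  0.5 36.1] [0.4619 0.3747 0.071 ]
```

View pics/w9.png

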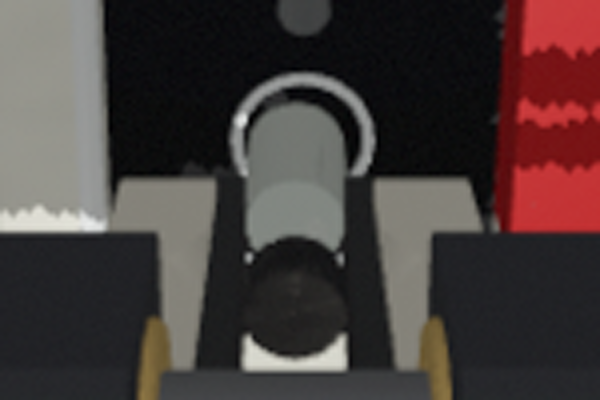

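>>> arm_command:
  steps:
    - {"translation": [-0.6,0.9,0],"rotation": [0,-0.65,0],"claw": 8}
    - {"translation": [-0.6,0.9,2],"rotation": [0,-0.65,0],"claw": 8}
    - {"translation": [-0.6,0.9,6],"rotation": [0,-0.65,0],"claw": 8}
    - {"translation": [-0.6,0.9,10],"rotation": [0,-0.65,0],"claw": 8}
    - {"translation": [-0.6,0.9,14],"rotation": [0,-0.65,0],"claw": 8}

```text
clock: 12.35
tool_pos: [0.4618, 0.3757, 0.092]
orientation: [180.0, 3.2, -146.0]
force: [0.1, 0.2, -0.1]
opening: 0.0127
gripper_force: 30.0
```

>>> arm_command:
  steps:
    - {"translation": [0.3,0,5],"rotation": [0,0,0],"claw": 8}
    - {"translation": [0.5,0,9],"rotation": [0,0,0],"claw": 8}
    - {"translation": [0.7,0,12],"rotation": [0,0,0],"claw": 8}
    - {"translation": [0.8,0,13],"rotation": [0,0,0],"claw": 8}
    - {"translation": [0.8,0,13],"rotation": [0,0,0],"claw": 8}

```text
clock: 12.85
tool_pos: [0.4615, 0.3754, 0.0789]
orientation: [-180.0, 3.2, -146.0]
force: [0.7, 0.0, -0.5]
opening: 0.0126
gripper_force: 30.0
```

>>> arm_command:
  steps:
    - {"translation": [0,0,0],"rotation": [0,0,0],"claw": 34}
    - {"translation": [0,0,0],"rotation": [0,0,0],"claw": 34}
    - {"translation": [0,0,0],"rotation": [0,0,0],"claw": 34}
    - {"translation": [-2,0,-35],"rotation": [0,0,0],"claw": 34}
    - {"translation": [-4,0,-70],"rotation": [0,0.65,0],"claw": 34}

```text
clock: 13.35
tool_pos: [0.4599, 0.3738, 0.1494]
orientation: [-179.9, -0.2, -146.0]
force: [1.4, 0.6, -1.5]
opening: 0.0338
gripper_force: 0.0
```

Run:
```python
from h import *
im,d,P,M,f,c=snap('wrist'); T=toolT()
k=(np.hypot(P[...,0]-.4625,P[...,1]-.3756)<.012)&(P[...,2]>.075)&(P[...,2]<.12)
print(k.sum(),np.nanpercentile(P[k][:,2],[50,90,98]),T[:3,3])
plan((.40,.24,.16,-115),(.434,.09,.14,-80),(.4395,.0575,.09,-80))
```

```text
339 [0.09468111 0.09568747 0.09651289] [0.46355319 0.37724467 0.1568964 ]
t [129.6, -78.0, -3.3] r [-0.0, 0.02, -6.17] | mm 151 deg 31
t [121.6, -94.2, 20.0] r [-0.0, 0.0, -7.0] | mm 155 deg 35
t [33.0, 0.2, 50.0] r [0.0, -0.0, 0.0] | mm 60 deg 0
```

Seated too (95 mm). Now the last vial.

>>> arm_command:
  steps:
    - {"translation": [130,-78,-3],"rotation": [0,0,-6.17],"claw": 34}
    - {"translation": [130,-78,-3],"rotation": [0,0,-6.17],"claw": 34}
    - {"translation": [130,-78,-3],"rotation": [0,0,-6.17],"claw": 34}
    - {"translation": [130,-78,-3],"rotation": [0,0,-6.17],"claw": 34}
    - {"translation": [130,-78,-3],"rotation": [0,0,-6.17],"claw": 34}

```text
clock: 13.9
tool_pos: [0.3972, 0.2375, 0.1531]
orientation: [-180.0, 0.1, -115.1]
force: [-0.1, 0.7, -0.4]
opening: 0.0341
gripper_force: 0.0
```

>>> arm_command:
  steps:
    - {"translation": [121.5,-94,20],"rotation": [0,0,-7],"claw": 40}
    - {"translation": [121.5,-94,20],"rotation": [0,0,-7],"claw": 40}
    - {"translation": [121.5,-94,20],"rotation": [0,0,-7],"claw": 40}
    - {"translation": [121.5,-94,20],"rotation": [0,0,-7],"claw": 40}
    - {"translation": [121.5,-94,20],"rotation": [0,0,-7],"claw": 40}

```text
clock: 14.4
tool_pos: [0.4314, 0.0865, 0.1317]
orientation: [180.0, -0.0, -80.2]
force: [0.1, 0.9, 0.1]
opening: 0.0401
gripper_force: 0.0
```

>>> arm_command:
  steps:
    - {"translation": [33,0,35],"rotation": [0,0,0],"claw": 40}
    - {"translation": [33,0,45],"rotation": [0,0,0],"claw": 40}
    - {"translation": [33,0,45],"rotation": [0,0,0],"claw": 40}
    - {"translation": [33,0,45],"rotation": [0,0,0],"claw": 40}

```text
clock: 14.8
tool_pos: [0.4372, 0.0564, 0.0875]
orientation: [-180.0, -0.0, -80.2]
force: [-0.2, 0.3, -0.2]
opening: 0.0401
gripper_force: 0.0
```

Run:
```python
from h import *
im,d,P,M,f,c=snap('wrist'); T=toolT()
Q=(P-T[:3,3])@T[:3,:3]*1e3; k=(P[...,2]>.049)&(P[...,2]<.056)&(abs(P[...,0]-.43)<.03)&(abs(P[...,1]-.10)<.07)
n,l,s,ce=cv2.connectedComponentsWithStats(k.astype(np.uint8))
for i in range(1,n):
    if s[i,4]>40: print(s[i],np.nanmean(P[l==i],0).round(4),np.nanmin(Q[l==i],0).round(1),np.nanmax(Q[l==i],0).round(1))
plan((.4395,.0575,.034,-80))
```

```text
[239 215  21  20 327] [0.4398 0.0577 0.0519] [-7.5 -9.1 34.2] [ 5.4  3.7 38.9]
t [-0.5, -2.2, 53.9] r [-0.01, 0.0, -0.04] | mm 54 deg 0
```

>>> arm_command:
  steps:
    - {"translation": [-1,-2.2,20],"rotation": [0,0,0],"claw": 40}
    - {"translation": [-1,-2.2,40],"rotation": [0,0,0],"claw": 40}
    - {"translation": [-1,-2.2,53],"rotation": [0,0,0],"claw": 40}
    - {"translation": [-1,-2.2,53],"rotation": [0,0,0],"claw": 40}
    - {"translation": [-1,-2.2,53],"rotation": [0,0,0],"claw": 20}

```text
clock: 15.35
tool_pos: [0.439, 0.0579, 0.0351]
orientation: [-179.9, 0.0, -80.1]
force: [0.9, 0.3, -0.0]
opening: 0.0364
gripper_force: 0.0
```

>>> arm_command:
  steps:
    - {"translation": [0,0,0],"rotation": [0,0,0],"claw": 8}
    - {"translation": [0,0,0],"rotation": [0,0,0],"claw": 8}
    - {"translation": [0,0,0],"rotation": [0,0,0],"claw": 8}
    - {"translation": [0,0,0],"rotation": [0,0,0],"claw": 8}

```text
clock: 15.75
tool_pos: [0.4389, 0.0573, 0.0348]
orientation: [-179.9, 0.0, -80.2]
force: [-0.5, 0.2, 3.6]
opening: 0.0125
gripper_force: 29.9
```

>>> arm_command:
  steps:
    - {"translation": [0,0,-20],"rotation": [0,0,0],"claw": 8}
    - {"translation": [0,0,-50],"rotation": [0,0,0],"claw": 8}
    - {"translation": [0,0,-90],"rotation": [0,0,0],"claw": 8}
    - {"translation": [0,0,-125],"rotation": [0,0,0],"claw": 8}
    - {"translation": [0,0,-125],"rotation": [0,0,0],"claw": 8}

```text
clock: 16.25
tool_pos: [0.441, 0.0581, 0.164]
orientation: [-179.5, 0.1, -80.1]
force: [-0.6, 0.2, -0.9]
opening: 0.0127
gripper_force: 29.9
```

Run:
```python
from h import *
im,d,P,M,f,c=snap('wrist'); T=toolT(); vial(P,T,im)
plan((.415,.18,.17,-105),(.418,.33,.16,-135),(.4255,.3505,.109,-146))
```

```text
-22 358 x [-2.2  8.  11.4] y [-14.2  12.3]
-18 602 x [-6.   1.7 11.2] y [-13.2  11.4]
-14 236 x [ 1.8  8.9 11.5] y [-14.4  12.1]
-10 134 x [ 0.7  9.9 11.5] y [-14.5  12.7]
-6 89 x [ 2.8  9.5 11.2] y [-14.1  11.2]
-2 21 x [ 9.1  9.5 10. ] y [-11.    8.2]
14 414 x [-4.4  1.7  7.7] y [-8.2  4. ]
18 85 x [-2.4  6.6  8.4] y [-8.9  4.8]
22 69 x [4.  7.5 8.9] y [-9.   4.5]
26 20 x [4.7 7.6 8.7] y [-8.3  4.6]
t [-124.7, 3.3, -8.2] r [-0.05, 0.03, 4.97] | mm 125 deg 25
t [-145.7, 35.9, 10.0] r [0.0, -0.0, 6.0] | mm 150 deg 30
t [-19.8, 9.2, 51.0] r [0.0, -0.0, 2.2] | mm 55 deg 11
```

>>> arm_command:
  steps:
    - {"translation": [-125,3,-8],"rotation": [0,0,5],"claw": 8}
    - {"translation": [-125,3,-8],"rotation": [0,0,5],"claw": 8}
    - {"translation": [-125,3,-8],"rotation": [0,0,5],"claw": 8}
    - {"translation": [-125,3,-8],"rotation": [0,0,5],"claw": 8}

```text
clock: 16.7
tool_pos: [0.4134, 0.1826, 0.1667]
orientation: [180.0, -0.0, -105.4]
force: [0.8, -0.4, 0.9]
opening: 0.0124
gripper_force: 29.9
```

>>> arm_command:
  steps:
    - {"translation": [-146,36,10],"rotation": [0,0,6],"claw": 8}
    - {"translation": [-146,36,10],"rotation": [0,0,6],"claw": 8}
    - {"translation": [-146,36,10],"rotation": [0,0,6],"claw": 8}
    - {"translation": [-146,36,10],"rotation": [0,0,6],"claw": 8}
    - {"translation": [-146,36,10],"rotation": [0,0,6],"claw": 8}

```text
clock: 17.2
tool_pos: [0.4166, 0.3304, 0.1553]
orientation: [-180.0, -0.2, -135.2]
force: [-0.6, -1.0, -0.7]
opening: 0.0127
gripper_force: 29.9
```

>>> arm_command:
  steps:
    - {"translation": [-20,9,20],"rotation": [0,0,2.2],"claw": 8}
    - {"translation": [-20,9,49],"rotation": [0,0,2.2],"claw": 8}
    - {"translation": [-20,9,49],"rotation": [0,0,2.2],"claw": 8}
    - {"translation": [-20,9,49],"rotation": [0,0,2.2],"claw": 8}
    - {"translation": [-20,9,49],"rotation": [0,0,2.2],"claw": 8}

```text
clock: 17.7
tool_pos: [0.4259, 0.3503, 0.1095]
orientation: [180.0, 0.1, -146.1]
force: [0.3, -0.3, 0.3]
opening: 0.0127
gripper_force: 29.9
```

```bash
python3 -c "
from h import *
look('w10')"
```

```text
-22 206 x [-2.9  9.4 11.4] y [-14.5  12.7]
-18 671 x [-5.3  2.1 11.3] y [-13.6  11.4]
-14 278 x [-3.8  5.3 11.4] y [-14.3  12.5]
-10 196 x [ 2.6  9.3 11.4] y [-14.5  12.2]
-6 127 x [ 1.5  9.7 11.4] y [-14.4  12.5]
-2 62 x [ 5.4  9.4 10.2] y [-10.    9.2]
14 14 x [1.6 4.3 7. ] y [-6.3  5.3]
18 438 x [-4.4  2.1  8.2] y [-7.1  5.1]
22 66 x [3.7 7.5 8.7] y [-7.8  5.7]
26 63 x [3.8 7.7 8.9] y [-8.   5.7]
TCP [0.4259 0.3506 0.1097]
ring px 374 ((253.4824676513672, 205.68112182617188), (45.335933685302734, 49.328880310058594), 116.62137603759766)
ring [10.7 -0.5 38.7] [0.4173 0.3443 0.071 ]
```

View pics/w10.png

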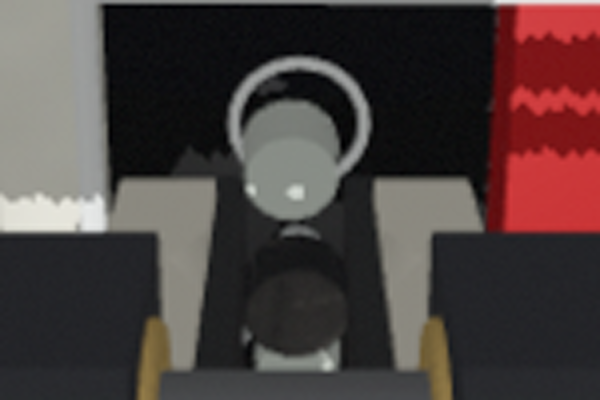

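Run:
```python
from h import *
D=np.load('w10.npz'); M,f,P,im,T=D['M'],float(D['f']),D['P'],D['im'],D['T']; c={'cx':float(D['cx']),'cy':float(D['cy'])}
w=ray(M,f,c,254.5,220.1,.071); print('ring',((w-T[:3,3])@T[:3,:3]*1e3).round(1),w.round(4))
for n in('w9','w10'):
    D=np.load(n+'.npz');P,T=D['P'],D['T']
    Q=(P-T[:3,3])@T[:3,:3]*1e3
    print(n,[(v,*np.nanmedian(Q[v,251:256],0)[[0,2]].round(1)) for v in range(214,280,3)])
```

```text
ring [ 0.8  0.2 38.7] [0.4252 0.3504 0.071 ]
w9 [(214, np.float64(-2.0), np.float64(57.9)), (217, np.float64(8.7), np.float64(26.7)), (220, np.float64(8.8), np.float64(21.7)), (223, np.float64(8.3), np.float64(18.5)), (226, np.float64(8.1), np.float64(14.7)), (229, np.float64(8.2), np.float64(10.5)), (232, np.float64(8.0), np.float64(7.0)), (235, np.float64(7.2), np.float64(4.8)), (238, np.float64(5.3), np.float64(5.0)), (241, np.float64(3.6), np.float64(4.9)), (244, np.float64(1.5), np.float64(5.5)), (247, np.float64(-0.2), np.float64(5.3)), (250, np.float64(5.9), np.float64(-9.7)), (253, np.float64(5.7), np.float64(-12.4)), (256, np.float64(5.8), np.float64(-15.6)), (259, np.float64(5.0), np.float64(-17.1)), (262, np.float64(3.3), np.float64(-16.9)), (265, np.float64(1.5), np.float64(-16.7)), (268, np.float64(0.1), np.float64(-17.0)), (271, np.float64(-1.5), np.float64(-17.2)), (274, np.float64(-3.3), np.float64(-16.8)), (277, np.float64(-5.3), np.float64(-16.4))]
w10 [(214, np.float64(-3.9), np.float64(60.8)), (217, np.float64(8.5), np.float64(25.3)), (220, np.float64(8.4), np.float64(21.1)), (223, np.float64(8.3), np.float64(16.7)), (226, np.float64(6.3), np.float64(17.0)), (229, np.float64(4.2), np.float64(17.5)), (232, np.float64(2.7), np.float64(16.7)), (235, np.float64(0.8), np.float64(16.7)), (238, np.float64(-1.4), np.float64(17.2)), (241, np.float64(-3.4), np.float64(17.4)), (244, np.float64(-5.5), np.float64(17.7)), (247, np.float64(-18.0), np.float64(37.9)), (250, np.float64(5.3), np.float64(-9.9)), (253, np.float64(5.3), np.float64(-13.1)), (256, np.float64(5.2), np.float64(-15.8)), (259, np.float64(4.5), np.float64(-17.5)), (262, np.float64(2.6), np.float64(-17.1)), (265, np.float64(1.1), np.float64(-17.3)), (268, np.float64(-0.8), np.float64(-16.8)), (271, np.float64(-2.4), np.float64(-16.9)), (274, np.float64(-4.0), np.float64(-17.0)), (277, np.float64(-6.0), np.float64(-16.6))]
```

>>> arm_command:
  steps:
    - {"translation": [1.1,1.2,0],"rotation": [0,-0.75,0],"claw": 8}
    - {"translation": [1.1,1.2,2],"rotation": [0,-0.75,0],"claw": 8}
    - {"translation": [1.1,1.2,6],"rotation": [0,-0.75,0],"claw": 8}
    - {"translation": [1.1,1.2,10],"rotation": [0,-0.75,0],"claw": 8}
    - {"translation": [1.1,1.2,14],"rotation": [0,-0.75,0],"claw": 8}

```text
clock: 18.25
tool_pos: [0.4241, 0.3512, 0.0941]
orientation: [180.0, 3.7, -146.2]
force: [0.9, 0.0, -0.7]
opening: 0.0129
gripper_force: 29.9
```

>>> arm_command:
  steps:
    - {"translation": [0.3,0,5],"rotation": [0,0,0],"claw": 8}
    - {"translation": [0.6,0,9],"rotation": [0,0,0],"claw": 8}
    - {"translation": [0.8,0,13],"rotation": [0,0,0],"claw": 8}
    - {"translation": [0.9,0,15],"rotation": [0,0,0],"claw": 8}
    - {"translation": [0.9,0,15],"rotation": [0,0,0],"claw": 8}

```text
clock: 18.75
tool_pos: [0.4238, 0.3508, 0.0788]
orientation: [-180.0, 3.7, -146.2]
force: [0.3, -0.2, 0.6]
opening: 0.0129
gripper_force: 29.9
```

>>> arm_command:
  steps:
    - {"translation": [0,0,0],"rotation": [0,0,0],"claw": 34}
    - {"translation": [0,0,0],"rotation": [0,0,0],"claw": 34}
    - {"translation": [0,0,0],"rotation": [0,0,0],"claw": 34}
    - {"translation": [-2,0,-35],"rotation": [0,0,0],"claw": 34}
    - {"translation": [-4,0,-70],"rotation": [0,0.75,0],"claw": 34}

```text
clock: 19.25
tool_pos: [0.4215, 0.3485, 0.1495]
orientation: [-179.9, -0.2, -146.1]
force: [0.3, 0.8, 0.3]
opening: 0.0338
gripper_force: 0.0
```

Run:
```python
from h import *
im,d,P,M,f,c=snap('wrist'); T=toolT()
for n,x,y in [('b0',.4256,.351),('b1',.4625,.3756),('r0',.389,.405)]:
    k=(np.hypot(P[...,0]-x,P[...,1]-y)<.012)&(P[...,2]>.075)&(P[...,2]<.12)
    if k.sum()>9: print(n,k.sum(),np.nanpercentile(P[k][:,2],[50,90,98]),np.nanmedian(P[k],0))
print(T[:3,3], ctrl.get_obs()['joint_pos'].round(1))
# handle from first top view: blue points above .2
for n in ('top',):
    im,d,P,M,f,c=snap(n); h=cv2.cvtColor(im,cv2.COLOR_RGB2HSV)
    k=(h[...,0]>100)&(h[...,0]<128)&(h[...,1]>140)&(P[...,2]>.2)&(P[...,2]<.3)
    p=P[k]; print(len(p)); ex=np.array([.827,.562]);ey=np.array([-.562,.827])
    a=p[:,:2]@ex; b=p[:,:2]@ey
    top=p[:,2]>np.percentile(p[:,2],50)
    print(np.percentile(a,[2,50,98]),np.percentile(b,[2,50,98]),np.percentile(p[:,2],[50,90,98]))
    mid=np.abs(b-np.median(b))<.03; print('bar',np.median(a[mid]),np.percentile(p[mid,2],[10,50,90]),np.ptp(a[mid]))
    for w in [(.389,.405),(.4256,.351),(.4625,.3756)]: print(np.dot(w,ex),np.dot(w,ey))
```

```text
b0 329 [0.0948388  0.095831   0.09643321] [0.4272011  0.34920613 0.0948388 ]
b1 308 [0.09454719 0.09571526 0.09621601] [0.46277497 0.3742785  0.09454719]
r0 342 [0.09461985 0.09555375 0.09603352] [0.38721255 0.40257536 0.09461985]
[0.42507386 0.35237789 0.15689632] [  60.    12.3  -20.5   -0.   -57.1 -116. ]
80
[0.52300326 0.69738744 0.83902048] [0.00168958 0.03586459 0.21838592] [0.26708305 0.27372139 0.28307644]
bar 0.6972858157728511 [0.23930736 0.26738958 0.27325638] 0.01589759193817819
0.549313 0.11631699999999998
0.5492332 0.05108979999999995
0.5935747 0.050696199999999955
```

Run:
```python
from h import *
plan((.425,.352,.33,-146),(.46,.38,.345,-112),(.49,.42,.345,-80),(.512,.449,.345,-56))
```

```text
t [0.6, -0.4, -175.4] r [0.02, 0.07, -0.02] | mm 175 deg 0
t [-44.7, 3.6, -15.0] r [0.0, 0.0, -6.8] | mm 47 deg 34
t [-48.3, -12.8, 0.0] r [-0.0, 0.0, -6.4] | mm 50 deg 32
t [-24.7, -26.7, 0.0] r [-0.0, 0.0, -4.8] | mm 36 deg 24
```

>>> arm_command:
  steps:
    - {"translation": [0,0,-40],"rotation": [0,0,0],"claw": 34}
    - {"translation": [0,0,-90],"rotation": [0,0,0],"claw": 34}
    - {"translation": [0,0,-140],"rotation": [0,0,0],"claw": 34}
    - {"translation": [0,0,-175],"rotation": [0,0,0],"claw": 34}
    - {"translation": [0,0,-175],"rotation": [0,0,0],"claw": 34}

```text
clock: 19.85
tool_pos: [0.4251, 0.3521, 0.3304]
orientation: [179.8, 0.6, -146.2]
force: [-0.4, -0.3, -0.2]
opening: 0.0338
gripper_force: 0.0
```

>>> arm_command:
  steps:
    - {"translation": [-45,3.6,-15],"rotation": [0,0,-6.8],"claw": 50}
    - {"translation": [-45,3.6,-15],"rotation": [0,0,-6.8],"claw": 50}
    - {"translation": [-45,3.6,-15],"rotation": [0,0,-6.8],"claw": 50}
    - {"translation": [-45,3.6,-15],"rotation": [0,0,-6.8],"claw": 50}
    - {"translation": [-45,3.6,-15],"rotation": [0,0,-6.8],"claw": 50}

```text
clock: 20.35
tool_pos: [0.4587, 0.3787, 0.3386]
orientation: [180.0, -0.0, -112.1]
force: [-0.3, -0.1, 0.4]
opening: 0.0499
gripper_force: 0.0
```

>>> arm_command:
  steps:
    - {"translation": [-48,-13,0],"rotation": [0,0,-6.4],"claw": 50}
    - {"translation": [-48,-13,0],"rotation": [0,0,-6.4],"claw": 50}
    - {"translation": [-48,-13,0],"rotation": [0,0,-6.4],"claw": 50}
    - {"translation": [-48,-13,0],"rotation": [0,0,-6.4],"claw": 50}
    - {"translation": [-48,-13,0],"rotation": [0,0,-6.4],"claw": 50}

```text
clock: 20.85
tool_pos: [0.4889, 0.4182, 0.3388]
orientation: [180.0, -0.0, -80.3]
force: [-0.2, -0.0, 0.4]
opening: 0.0501
gripper_force: 0.0
```

>>> arm_command:
  steps:
    - {"translation": [-25,-27,0],"rotation": [0,0,-4.8],"claw": 50}
    - {"translation": [-25,-27,0],"rotation": [0,0,-4.8],"claw": 50}
    - {"translation": [-25,-27,0],"rotation": [0,0,-4.8],"claw": 50}
    - {"translation": [-25,-27,0],"rotation": [0,0,-4.8],"claw": 50}
    - {"translation": [-25,-27,0],"rotation": [0,0,-4.8],"claw": 50}

```text
clock: 21.35
tool_pos: [0.5112, 0.4473, 0.3393]
orientation: [-180.0, 0.0, -56.6]
force: [0.4, -0.4, -1.5]
opening: 0.05
gripper_force: 0.0
```

Run:
```python
from h import *
im,d,P,M,f,c=snap('wrist'); T=toolT(); np.savez('w11.npz',im=im,P=P,M=M,f=f,cx=c['cx'],cy=c['cy'],T=T)
save('w11.png',im)
h=cv2.cvtColor(im,cv2.COLOR_RGB2HSV); k=(h[...,0]>100)&(h[...,0]<128)&(h[...,1]>140)&(P[...,2]>.18)&(P[...,2]<.3)
Q=(P-T[:3,3])@T[:3,:3]*1e3; q=Q[k]; print(len(q),np.percentile(q,[1,50,99],axis=0).round(1)); print(T[:3,3])
for a in range(-70,70,10):
    m=q[abs(q[:,0]-a)<5]
    if len(m)>8: print(a,len(m),np.percentile(m[:,1],[3,50,97]).round(1),np.percentile(m[:,2],[3,50]).round(1))
```

```text
2321 [[-50.  -32.4  67.6]
 [  9.7 -26.1  69.8]
 [ 57.8 -18.5 106.2]]
[0.51111926 0.44731487 0.3394838 ]
-50 189 [-29.8 -21.7 -18. ] [68.5 86.8]
-40 176 [-32.2 -26.3 -21.4] [67.8 69.5]
-30 177 [-31.8 -26.1 -21.2] [68.  69.5]
-20 169 [-32.1 -26.7 -22.3] [67.7 69.2]
-10 175 [-32.1 -26.8 -22.1] [67.8 69.4]
0 182 [-32.  -26.7 -22.3] [67.7 69.4]
10 198 [-32.4 -26.9 -22.1] [67.8 69.4]
20 201 [-32.1 -26.7 -22. ] [67.7 69.4]
30 205 [-32.2 -26.9 -22.2] [67.7 69.4]
40 220 [-32.5 -27.2 -22.1] [67.7 69.4]
50 300 [-31.9 -25.6 -18.5] [68.4 72.6]
60 129 [-30.  -23.7 -19.1] [74.7 81.5]
```

View pics/w11.png

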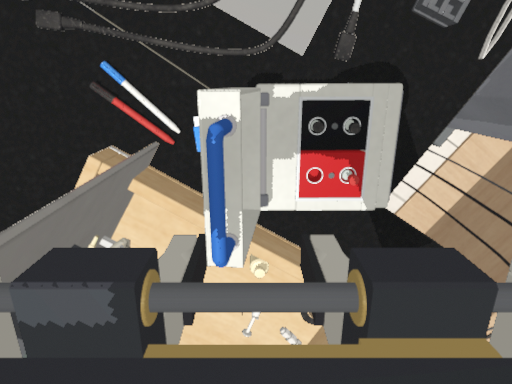

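The handle bar runs from (217,140) to (220,245), straight along tool x; both blocks' vials are in. Move over it and descend.

>>> arm_command:
  steps:
    - {"translation": [4,-26,0],"rotation": [0,0,0],"claw": 50}
    - {"translation": [4,-26,30],"rotation": [0,0,0],"claw": 50}
    - {"translation": [4,-26,60],"rotation": [0,0,0],"claw": 50}
    - {"translation": [4,-26,91],"rotation": [0,0,0],"claw": 50}
    - {"translation": [4,-26,91],"rotation": [0,0,0],"claw": 50}

```text
clock: 21.9
tool_pos: [0.5332, 0.4568, 0.2435]
orientation: [179.6, -0.1, -56.4]
force: [-0.5, -0.1, -1.5]
opening: 0.0501
gripper_force: 0.0
```

>>> arm_command:
  steps:
    - {"translation": [0,0,0],"rotation": [0,0,0],"claw": 25}
    - {"translation": [0,0,0],"rotation": [0,0,0],"claw": 15}
    - {"translation": [0,0,0],"rotation": [0,0,0],"claw": 5}
    - {"translation": [0,0,0],"rotation": [0,0,0],"claw": 5}
    - {"translation": [0,0,0],"rotation": [0,0,0],"claw": 5}

```text
clock: 22.4
tool_pos: [0.5352, 0.4588, 0.2492]
orientation: [-179.9, 0.0, -56.2]
force: [-0.2, 0.5, -0.1]
opening: 0.0154
gripper_force: 0.0
```

>>> arm_command:
  steps:
    - {"translation": [0,0,0],"rotation": [0,0,0],"claw": 5}
    - {"translation": [0,0,0],"rotation": [0,0,0],"claw": 5}
    - {"translation": [0,0,0],"rotation": [0,0,0],"claw": 5}

```text
clock: 22.7
tool_pos: [0.5354, 0.4589, 0.2489]
orientation: [-179.9, 0.0, -56.2]
force: [0.7, 0.3, 2.7]
opening: 0.0111
gripper_force: 30.0
```

Run:
```python
from h import *
T=toolT();o=ctrl.get_obs(); print(o['opening'],o['gripper_force'],o['force'],o['moment'],T[:3,3])
ex=np.array([.829,.559,0]); g=T[:3,3]+T[:3,2]*-.019
# pivot from grasp
th=1.70; u=np.array([-np.cos(th),np.sin(th)]); n=np.array([np.sin(th),np.cos(th)]); h=.192*u+.014*n
piv=g-h[0]*ex; print('g',g,'pivot xy',piv[:2],'z',g[2]-h[1], np.dot(piv,ex))
np.savez('piv.npz',p=[piv[0],piv[1],g[2]-h[1]],T=T)
```

```text
0.0110646703181623 30.00052124261856 [0.66890848 0.26425753 2.68767853] [ 0.34210612 -0.28122785 -0.01465193] [0.5354384  0.45890617 0.24891439]
g [0.53541872 0.45888994 0.26791437] pivot xy [0.50340153 0.43730055] z 0.07931855161028367 0.6617708799106361
```

```bash
cat >> h.py <<'E'
ex=np.array([.829,.559,0])
def H(th): return (-.192*np.cos(th)+.014*np.sin(th))*ex+np.array([0,0,.192*np.sin(th)+.014*np.cos(th)])
def lidpose(T0,th0,th,dphi,off=.0157):
    D=np.eye(4); D[:3,:3]=R.from_rotvec([np.radians(dphi),0,0]).as_matrix()
    G=T0@D; bar=T0[:3,3]-off*T0[:3,2]+H(th)-H(th0); G[:3,3]=bar+off*G[:3,2]; return G
E
python3 - <<'E'
from h import *
T=toolT(); ths=np.linspace(1.70,.785,7)
plan(*[lidpose(T,1.70,t,25*(1.7-t)/.915) for t in ths[1:]])
E
```

```text
t [0.1, 27.9, -3.8] r [0.83, -0.0, 0.0] | mm 28 deg 4
t [0.1, 28.2, -1.4] r [0.83, 0.0, -0.0] | mm 28 deg 4
t [0.1, 28.2, 0.9] r [0.83, -0.0, -0.0] | mm 28 deg 4
t [0.1, 28.0, 3.2] r [0.83, 0.0, 0.0] | mm 28 deg 4
t [0.1, 27.6, 5.6] r [0.83, 0.0, -0.0] | mm 28 deg 4
t [0.1, 27.1, 7.8] r [0.83, -0.0, -0.0] | mm 28 deg 4
```

>>> arm_command:
  steps:
    - {"translation": [0,7,-1.5],"rotation": [0.2,0,0],"claw": 5}
    - {"translation": [0,14,-2.5],"rotation": [0.4,0,0],"claw": 5}
    - {"translation": [0,21,-3.3],"rotation": [0.6,0,0],"claw": 5}
    - {"translation": [0,28,-3.8],"rotation": [0.83,0,0],"claw": 5}

```text
clock: 23.1
tool_pos: [0.5122, 0.4434, 0.2526]
orientation: [-175.7, 0.0, -56.2]
force: [1.5, 2.9, 1.1]
opening: 0.0108
gripper_force: 30.0
```

>>> arm_command:
  steps:
    - {"translation": [0,9,-0.6],"rotation": [0.28,0,0],"claw": 5}
    - {"translation": [0,18.5,-1.2],"rotation": [0.55,0,0],"claw": 5}
    - {"translation": [0,28,-1.4],"rotation": [0.83,0,0],"claw": 5}
    - {"translation": [0,28,-1.4],"rotation": [0.83,0,0],"claw": 5}

```text
clock: 23.5
tool_pos: [0.4875, 0.427, 0.2521]
orientation: [-171.6, 0.1, -56.1]
force: [0.5, 0.6, 0.6]
opening: 0.011
gripper_force: 30.0
```

Run:
```python
from h import *
o=ctrl.get_obs(); print(o['force'].round(1),o['moment'].round(2),o['opening'],o['joint_pos'].round(1))
D=np.load('piv.npz'); T0=D['T']; T=toolT(); b=T[:3,3]-.0157*T[:3,2]-(T0[:3,3]-.0157*T0[:3,2]); 
th=1.7-2*.1525; print((b*1e3).round(1),((H(th)-H(1.7))*1e3).round(1))
```

```text
[0.5 0.6 0.6] [ 0.33  0.12 -0.02] 0.011009252008438535 [ 60.7  12.2  -9.9   4.3 -60.5 -28.7]
[-49.8 -33.2   3.1] [-48.4 -32.7   2.9]
```

Tracking the arc with tiny forces; continue.

>>> arm_command:
  steps:
    - {"translation": [0,9.5,0],"rotation": [0.28,0,0],"claw": 5}
    - {"translation": [0,19,0.4],"rotation": [0.55,0,0],"claw": 5}
    - {"translation": [0,28,0.9],"rotation": [0.83,0,0],"claw": 5}
    - {"translation": [0,28,0.9],"rotation": [0.83,0,0],"claw": 5}

```text
clock: 23.9
tool_pos: [0.4649, 0.412, 0.2468]
orientation: [-167.5, 0.0, -56.1]
force: [0.7, 2.6, -0.4]
opening: 0.0112
gripper_force: 30.0
```

>>> arm_command:
  steps:
    - {"translation": [0,9.5,0.8],"rotation": [0.28,0,0],"claw": 5}
    - {"translation": [0,19,1.9],"rotation": [0.55,0,0],"claw": 5}
    - {"translation": [0,28,3.2],"rotation": [0.83,0,0],"claw": 5}
    - {"translation": [0,28,3.2],"rotation": [0.83,0,0],"claw": 5}

```text
clock: 24.3
tool_pos: [0.4428, 0.3972, 0.2372]
orientation: [-163.4, 0.0, -56.1]
force: [-1.3, 3.1, -1.3]
opening: 0.0111
gripper_force: 30.0
```

>>> arm_command:
  steps:
    - {"translation": [0,9.3,1.5],"rotation": [0.28,0,0],"claw": 5}
    - {"translation": [0,18.5,3.4],"rotation": [0.55,0,0],"claw": 5}
    - {"translation": [0,27.5,5.6],"rotation": [0.83,0,0],"claw": 5}
    - {"translation": [0,27.5,5.6],"rotation": [0.83,0,0],"claw": 5}

```text
clock: 24.7
tool_pos: [0.4223, 0.3836, 0.2239]
orientation: [-159.2, 0.0, -56.1]
force: [-1.3, 3.7, -1.8]
opening: 0.0111
gripper_force: 30.0
```

Run:
```python
from h import *
o=ctrl.get_obs(); print(o['force'].round(1),o['moment'].round(2),o['opening'],o['joint_pos'].round(1))
D=np.load('piv.npz'); T0=D['T']; T=toolT(); b=T[:3,3]-.0157*T[:3,2]-(T0[:3,3]-.0157*T0[:3,2]); 
th=1.7-5*.1525; print((b*1e3).round(1),((H(th)-H(1.7))*1e3).round(1))
plan(lidpose(T0,1.70,.785,25))
```

```text
[-1.3  3.7 -1.8] [0.75 1.4  0.44] 0.011129385843038334 [ 69.2  -1.2 -37.4  19.3 -38.1 -48.9]
[-117.7  -78.4  -26. ] [-116.9  -78.8  -25.5]
t [0.8, 26.4, 7.7] r [0.86, 0.01, 0.01] | mm 28 deg 4
```

>>> arm_command:
  steps:
    - {"translation": [0,9,2.2],"rotation": [0.28,0,0],"claw": 5}
    - {"translation": [0.3,18,4.8],"rotation": [0.55,0,0],"claw": 5}
    - {"translation": [0.5,26.5,7.7],"rotation": [0.83,0,0],"claw": 5}
    - {"translation": [0.5,26.5,7.7],"rotation": [0.83,0,0],"claw": 5}
    - {"translation": [0.5,26.5,7.7],"rotation": [0.83,0,0],"claw": 5}

```text
clock: 25.2
tool_pos: [0.4051, 0.372, 0.2083]
orientation: [-155.0, 0.0, -56.1]
force: [-5.2, 3.0, 2.9]
opening: 0.0109
gripper_force: 30.0
```

Run:
```python
from h import *
from scipy.optimize import minimize_scalar as ms
o=ctrl.get_obs(); print(o['force'].round(1),o['moment'].round(2),o['opening'],o['joint_pos'].round(1))
D=np.load('piv.npz'); T0=D['T']; T=toolT()
for off in(.0157,.019):
    b=T[:3,3]-off*T[:3,2]-(T0[:3,3]-off*T0[:3,2]); r=ms(lambda t:np.linalg.norm(b-H(t)+H(1.7)),bounds=(.5,1.7),method='bounded'); print(np.degrees(r.x),r.fun)
im,d,P,M,f,c=snap('side')   # lid plane from depth
ey=np.array([-.559,.829,0]); piv=D['p'].copy(); piv[2]=.076
L=P-piv; a=L@ex; bb=L@ey; z=L[...,2]
k=(a<.03)&(a>-.14)&(abs(bb)<.085)&(z>.02)&(z<.16)
im2,_,P2,*_=snap('top'); L=P2-piv; a2=L@ex; b2=L@ey; z2=L[...,2]
k2=(a2<.03)&(a2>-.10)&(abs(b2)<.078)&(z2>.02)&(z2<.16)&(im2.min(2)>120)
for A,Z,K in((a,z,k),(a2,z2,k2)):
    if K.sum()>30:
        l=cv2.fitLine(np.stack([A[K],Z[K]],1).astype(np.float32),cv2.DIST_HUBER,0,.003,.003).ravel(); print(K.sum(),l,np.degrees(np.arctan2(l[1],-l[0])))
save('end.png',np.hstack([cv2.resize(im2[110:230,70:200],None,fx=3,fy=3),cv2.resize(im[60:180,170:300],None,fx=3,fy=3)]))
```

```text
[-5.2  3.   2.9] [0.49 2.43 0.77] 0.010939083344893333 [ 70.9  -4.5 -47.9  30.7 -29.8 -61.6]
45.4383158201177 0.0007893529085138884
45.06541640845514 0.0009409746268603628
915 [ 0.75765467 -0.65265566 -0.04619334  0.07566363] -139.25786
909 [ 0.7176813  -0.69637173 -0.03691198  0.09054404] -135.86337
```

View pics/end.png

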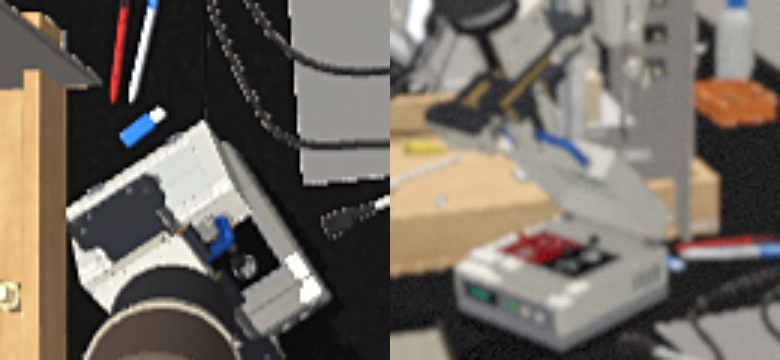

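The lid is held at about 45°: 45.4° from the arc and 44° from a depth fit in the top view. The side view shows it up over the loaded blocks with the gripper on the blue bar.

>>> arm_command:
  steps:
    - {"translation": [0,0,0],"rotation": [0,0,0],"claw": 5}
    - {"translation": [0,0,0],"rotation": [0,0,0],"claw": 5}

```text
clock: 25.5
tool_pos: [0.4054, 0.3722, 0.2086]
orientation: [-155.0, 0.0, -56.1]
force: [-6.4, 2.3, 3.6]
opening: 0.0109
gripper_force: 30.0
```

```bash
python3 -c "
from h import *
o=ctrl.get_obs(); print(o['tool_pos'],o['force'],o['gripper_force']); print(ctrl.close_job())"
```

```text
[0.40544144 0.37216878 0.20860637] [-6.38536552  2.2526148   3.58193462] 30.00072866678238
the job is handed in; nothing more can be done
None
```

I handed the job in at 25.5 s: all three vials are down in their wells (the red on its second try, after a 45 N bump on the rim), and the gripper is holding the lid at about 45° by its blue handle.

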